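# Tilt the sorting tray and scoop up the turned grips

## Robot

A 6-joint arm with a two-finger parallel gripper is mounted at the origin on the work surface. World frame = base frame: x ahead of the robot, y to its left, z up, the work surface at z = 0. Lengths are in m, angles in rad, forces in N, time in s.
With the tool pointing down it reaches from about 0.35 to 0.85 m from the base axis. Payload 8.1 kg.
Tool frame: the origin (TCP) lies at the very end of the fingers, on their centre line; the grasp point (between the pads) lies 19 mm behind it (robot.pinch_z is the distance from the TCP to the grasp point, in m); x points along the fingers, z is the direction in which the jaws open and shut, and the axes are right-handed (so a half turn about x gives the same grasp; the last joint's range is limited). The gripper opens to 93 mm and grips with 3 to 60 N. Pads are 15 mm wide; open, the fingers measure 128 mm over their backs; the gripper's body (75 mm by 188 mm) begins 65 mm behind the grasp point.
Start: joints at [1.189, 0.13, 1.488, -0, 1.523, -0.085], TCP at [0.175, 0.574, 0.219] pointing down, gripper open.
Joint ranges: [-2.96, 2.96], [-0.89, 2.26], [0.02, 2.5], [-1.34, 4.48], [0, 2.73], [-2.66, 2.66]. Speed limits (rad/s): [2.39, 2.39, 2.79, 3.14, 3.14, 3.14].

## Interface

Orientations are given as a rotation vector (axis times angle).
In Python, from plant import robot, optics, ticket gives the robot as it stands.
- The arm moves only by the tool jog_arm, never from a script. Its argument "targets" is a list of rows, each a list of 7 numbers: the shift along the tool's x, y, z in cm, then the turn, a rotation vector about the tool's x, y, z in degrees, then the closure, from 0 (fully open) to 1 (shut). In form: [[dx, dy, dz, ax, ay, az, grip], ...]. A call has 1 to 5 rows; each row is the pose to reach, as a shift and turn from the pose measured when the call began, along the tool's axes at that moment; what a row does not reach only later rows make up. A row lasts 1/8 s, in which the tool goes at most 62.5 mm and 10.7 degrees, less where a joint would pass 70% of its speed; a pose out of reach is approached as far as the arm can. A call with a gripper value outside its range is refused whole. The fingers move at their own pace and stop on an object; "squeeze" is the grip in N (left out, the last holds). Time passes only in rows, so rows that repeat a pose let the fingers close. It gives the time, the measured TCP pose, the force and the opening at its end, in the units of the state.
- robot.read_state(): the state, without advancing time (a new reading comes with each control period).
- optics.read_camera(name): name is "scene" or "top" or "wrist"; returns a dict with "frame" (400x640x3 uint8, red, green, blue), "vertical_fov" (degrees; the focal length in pixels is half the picture's height over the tangent of half this angle, whatever the lens; pixels are square), "cx", "cy" (the principal point, pixels), "R" (3x3) and "t" (3): a world point X has camera coordinates R X + t. Camera axes: x right, y down, z forward; pixel columns grow to the right and rows downward; lengths in m; the calibration is good to about 2 mm. A picture is of the moment at which its call begins. There is no depth.
- ticket.close_job(): hands the job in, once; it reports no verdict.
The state is a dict: "t": time; "q": joint angles; "dq": joint speeds; "joint_torque": joint torques, N m; "tool_pos": TCP position; "orientation": TCP orientation; "force": force on the tool from outside, world axes, zero at the start; "wrist_torque": the same for the moment, N m; "opening": finger opening in m.
Only numpy, scipy, OpenCV 4.12 (cv2) and the standard library are available. Lean on these libraries where they do the work, as an engineer would, in place of code of your own. Each camera call takes 0.05 s, during which the arm holds its last target.

## Task

Lift the sorting tray by its red bar, to its upper stop or nearly, so that the three turned wooden grips roll together at the low end, and leave it tilted. Then slide the steel scoop under all three grips, lift them out on it and gently set the loaded scoop flat in the middle of the scale's pan, and let go. Handle the grips only with the scoop, drop none on the bench, and leave the tin, brush and mallet where they are.

Things in the scene. Friction and masses are not known exactly. Their poses are not given: they have to be found in the camera images.
- tray (a joint): Tilt of the shallow aluminium tray, rad: 0 level (start), 0.28 the upper stop. Hinge axis along the tray's x, 4 mm below point tray_low. Stiff hinge: the tray stays where it is left; raising the bar takes about 15 to 18 N; it sinks if more than about 10 N presses on its raised end.
- tray_low (a point): Middle of the inside bottom edge of the tray's low (hinged) end wall; turns with the tray. z: floor normal, up; x: across; y: from the raised end towards the low end wall (roughly the robot's left), so the inside is y -260 to 0 mm, x within 63 mm. Walls 4 mm thick, 30 mm high above the floor, the low end wall 40 mm. Floor 54 mm above the bench when level.
- tray_bar (a point): Centre of the tray's round red lifting bar: 12 mm thick, 110 mm long along the tray's x, on two thin arms (50 mm either side), 40 mm outside the raised end wall and 25 mm above the rim; in tray_low axes at y -304, z +55 mm. Can be pinched from above; 109 mm above the bench when the tray is level.
- scoop: Flat sheet-steel scoop, 250 g, on the bench, mouth roughly to the robot's left. Origin: centre of its flat underside; z up, y out of the mouth. Blade x within 55 mm, y -65 (40 mm high rear wall) to +65 mm (front edge), 2.5 mm thick; no side walls, just 4.4 mm high edges. The last 8 mm is a lip rising from a 1.5 mm thin edge to a 4.4 mm crest: it stops cylinders rolling off when level, not when sloping.
- scoop_block (a point): Middle of the scoop's upright dark wooden block to hold it by: 36 mm along the scoop's x, 20 mm along y, 55 mm tall; in the scoop's frame at y -8, z +90 mm. Turns with the scoop. It stands on two rods from the rear wall, over the blade, with 56 mm free height beneath.
- grip0: One of three alike turned wooden grips: plain cylinder 32 mm in diameter, 85 mm long, 45 g, mid-brown waxed wood with two dark rings, slippery, rolls easily. Origin at its centre; its x axis is the cylinder's axis. Starts lying still across the tray (nearest the low end of the row).
- grip1: One of three alike turned wooden grips: plain cylinder 32 mm in diameter, 85 mm long, 45 g, mid-brown waxed wood with two dark rings, slippery, rolls easily. Origin at its centre; its x axis is the cylinder's axis. Starts lying still across the tray (middle of the row).
- grip2: One of three alike turned wooden grips: plain cylinder 32 mm in diameter, 85 mm long, 45 g, mid-brown waxed wood with two dark rings, slippery, rolls easily. Origin at its centre; its x axis is the cylinder's axis. Starts lying still across the tray (nearest the raised end of the row).
- scale_pan (a point): Centre of the top of the scale's square steel pan, 190 x 190 mm, fixed, flat, 56 mm above the bench. Axes: z up, sides along x and y. The grey scale has a 50 mm deep display ledge, 36 mm high, on its robot side; scoop and scale may have changed places.
- wax_tin: Yellow tin, 72 mm in diameter, 70 mm high, origin at the centre of its underside. Bystander.
- brush: Hand brush lying on the bench, origin at its underside. Bystander.
- mallet: Wooden mallet lying on the bench, head 64 mm thick and 100 mm long, handle 170 mm, origin under its head. Bystander.
Things that resemble listed ones, but are neither listed nor needed, are in the scene too. Leave any green or orange look-alike of the scoop alone.

How it is judged:
By the outcome, as a careful person would: the job done as asked, in the order asked, and still so for the second after the job is handed in, with the robot touching nothing.
It also fails if it takes over 72 s, if anything falls off the work surface, if the arm or the gripper's body presses on something with over 40 N, if the wrist force passes 120 N, or if a joint passes its speed limit or range.

## Working session

There is one attempt and no reset: what is moved stays moved. The work goes in short steps, Python scripts to look and compute and a tool call to move; the robot and the scene stay as the last step left them, time stands still between calls to the robot, and variables do not carry over. Pictures are saved under pics/ and viewed, and the job is handed in when it is done.

Besides the shell and the picture viewer there is one more tool, called as name([rows], argument=value, ...), one row to a line, values as JSON. jog_arm: Moves the arm, as the interface text tells. Its arguments: {"type":"object","properties":{"targets":{"type":"array"},"squeeze":{"type":"number"}},"required":["targets"]}

```bash
ls; mkdir -p pics; python3 - <<'E'
from plant import robot, optics, ticket
import cv2
s=robot.read_state(); print({k:s[k] for k in('t','tool_pos','orientation','opening','force')}, robot.pinch_z)
for n in('scene','top','wrist'):
    c=optics.read_camera(n); cv2.imwrite(f'pics/{n}0.png',c['frame'][:,:,::-1]); print(n,c['vertical_fov'],c['cx'],c['cy'],c['R'],c['t'])
E
```

```text
pics
{'t': 0.0, 'tool_pos': array([0.17522294, 0.57326255, 0.21760181]), 'orientation': array([-0.98883169,  1.33667949,  0.98729348]), 'opening': 0.09328784913188247, 'force': array([-0.43192476,  0.91689189,  1.01404808])} 0.0188
scene 56.961147407446084 320.49872401692454 195.6542624121996 [[ 0.5560146   0.83111934  0.00940196]
 [ 0.58205566 -0.38126742 -0.71822446]
 [-0.59334558  0.40481575 -0.69574797]] [-0.2898968  -0.2173085   1.58438943]
top 49.82462623326035 316.5532948927088 193.85617996237448 [[-0.0022488  -0.99997475 -0.006741  ]
 [-0.9942444   0.00295786 -0.10709494]
 [ 0.10711218  0.00646137 -0.99422595]] [-0.0060325   0.51994986  1.39751393]
wrist 68.25511874134835 318.7289730612195 199.77720821096224 [[ 2.91754507e-01  9.56493175e-01 -3.38691048e-04]
 [ 9.16334427e-01 -2.79403515e-01  2.86818574e-01]
 [ 2.74245377e-01 -8.39909657e-02 -9.57984859e-01]] [-0.60039499 -0.03411518  0.39178992]
```

View pics/scene0.png

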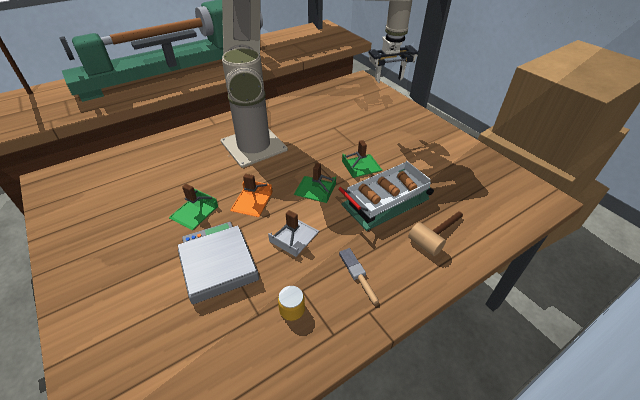

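View pics/top0.png

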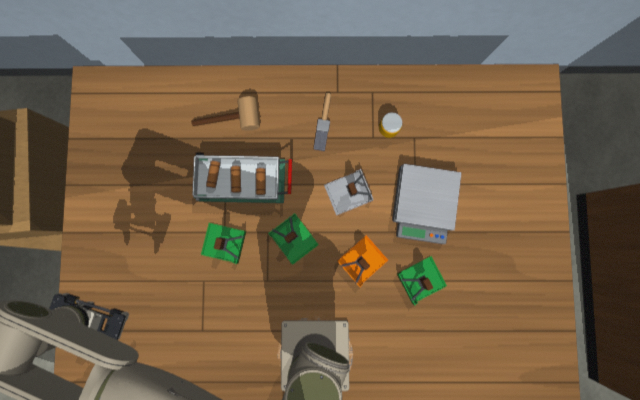

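View pics/wrist0.png

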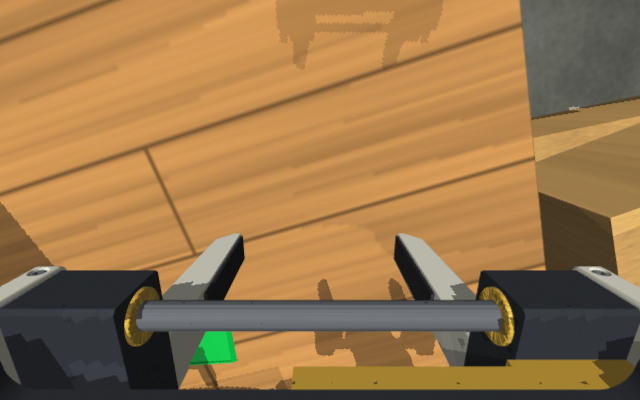

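The tray is at about (238,178) in the top view, with its red bar at (290,176) and three grips. The scoop candidates are grey (348,190), greens (223,243), (293,239), (421,279) and orange (362,261). Only the grey one is steel, so I'll confirm it in an enlarged crop.

```bash
python3 - <<'E'
import cv2,numpy as np
a=cv2.imread('pics/top0.png')[135:245,185:475]
cv2.imwrite('pics/crop_top0.png',cv2.resize(a,None,fx=2.7,fy=2.7,interpolation=cv2.INTER_CUBIC))
b=cv2.imread('pics/scene0.png')[150:310,170:450]
cv2.imwrite('pics/crop_sc0.png',cv2.resize(b,None,fx=2.8,fy=2.8,interpolation=cv2.INTER_CUBIC))
E
```

```text
(no output)
```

View pics/crop_top0.png

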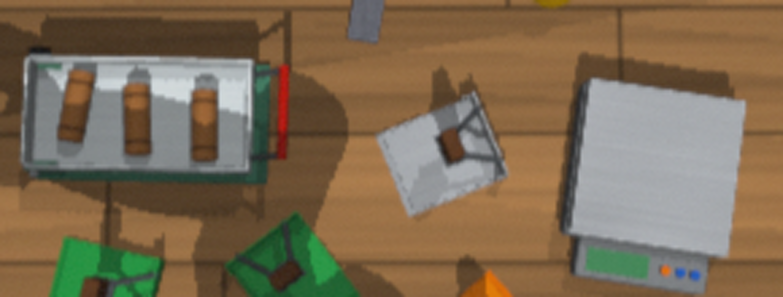

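View pics/crop_sc0.png

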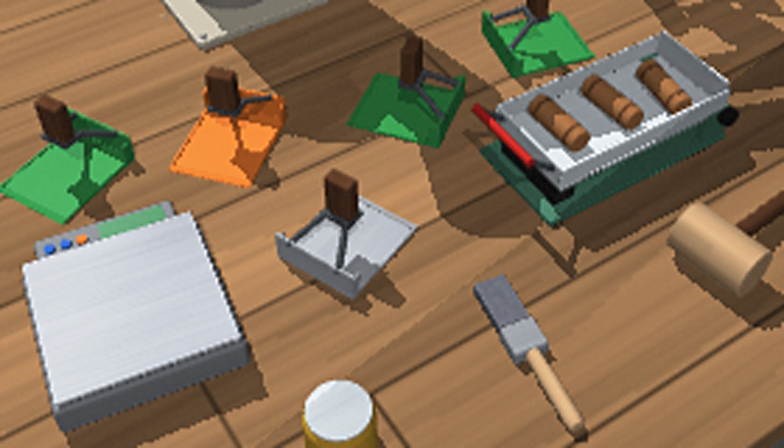

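The crop confirms it: the only steel scoop is at top (348,190), with its block at (352,187), rear wall on the right and mouth to the left (robot's left). Next I'll measure everything.

```bash
cat > h.py <<'E'
import numpy as np, cv2
from scipy.spatial.transform import Rotation as Ro
def f(c): return c['frame'].shape[0]/2/np.tan(np.radians(c['vertical_fov'])/2)
def ray(c,p):
    p=np.atleast_2d(p).astype(float); F=f(c)
    d=np.c_[(p[:,0]-c['cx'])/F,(p[:,1]-c['cy'])/F,np.ones(len(p))]
    return -c['R'].T@c['t'], d@c['R']
def plane(c,p,z):
    o,d=ray(c,p); return o+d*((z-o[2])/d[:,2])[:,None]
def proj(c,X):
    X=np.atleast_2d(X); Y=X@c['R'].T+c['t']; return Y[:,:2]/Y[:,2:]*f(c)+[c['cx'],c['cy']]
def tri(c1,p1,c2,p2):
    o1,d1=ray(c1,p1);o2,d2=ray(c2,p2); out=[]
    for a,b in zip(d1,d2):
        A=np.c_[a,-b]; s=np.linalg.lstsq(A,o2-o1,rcond=None)[0]
        q1=o1+a*s[0];q2=o2+b*s[1]; out.append(np.r_[(q1+q2)/2,np.linalg.norm(q1-q2)])
    return np.array(out)
def big(m,roi=None):
    m=m.astype(np.uint8)
    if roi: 
        k=np.zeros_like(m);x0,y0,x1,y1=roi;k[y0:y1,x0:x1]=1;m=m*k
    n,l,s,ce=cv2.connectedComponentsWithStats(m); i=1+np.argmax(s[1:,4]); return l==i,s[i],ce[i]
E
python3 - <<'E'
from plant import robot,optics
from h import *
np.set_printoptions(precision=4,suppress=True)
s=robot.read_state();print(Ro.from_rotvec(s['orientation']).as_matrix())
t=optics.read_camera('top');sc=optics.read_camera('scene')
def hsv(c):return cv2.cvtColor(c['frame'],cv2.COLOR_RGB2HSV)
for n,c in(('top',t),('scene',sc)):
    F=c['frame'].astype(int)
    red=(F[...,0]>120)&(F[...,1]<60)&(F[...,2]<60)
    m,st,ce=big(red); ys,xs=np.nonzero(m); r=cv2.minAreaRect(np.c_[xs,ys].astype(np.float32)); print(n,'red',st,ce,r)
    b=cv2.boxPoints(r); P=plane(c,b,.115); print(P); print('c',plane(c,ce,.112))
H=hsv(t); g=(H[...,1]<45)&(H[...,2]>95)
for nm,roi,z in(('scoop',(320,160,378,220),.003),('pan',(385,155,470,232),.056),('tray',(185,148,286,206),.084)):
    m,st,ce=big(g,roi); cs,_=cv2.findContours(m.astype(np.uint8),0,2); k=max(cs,key=cv2.contourArea); hu=cv2.convexHull(k); r=cv2.minAreaRect(hu)
    print(nm,st,ce,r); print(plane(t,cv2.boxPoints(r),z)); ap=cv2.approxPolyDP(hu,4,True)[:,0]; print(ap.tolist())
F=t['frame']; 
for nm,roi in(('blk',(340,178,362,198)),):
    dk=(H[...,2]<110)&(H[...,1]>100); m,st,ce=big(dk,roi);print(nm,st,ce,plane(t,ce,.11))
E
```

```text
[[-0.0006 -0.9563  0.2925]
 [-0.0014  0.2925  0.9563]
 [-1.      0.0001 -0.0015]]
top red [288 159   4  26  93] [289.5269 171.2796] ((289.5, 171.5), (25.0, 3.0), 90.0)
[[0.6207 0.0813 0.115 ]
 [0.6207 0.0719 0.115 ]
 [0.5417 0.0716 0.115 ]
 [0.5417 0.0809 0.115 ]]
c [[0.5823 0.0766 0.112 ]]
scene red [339 187  21  22  75] [349.4667 197.84  ] ((348.7500305175781, 197.25001525878906), (28.284271240234375, 2.1213202476501465), 45.0)
[[0.518  0.071  0.115 ]
 [0.5148 0.0795 0.115 ]
 [0.625  0.0777 0.115 ]
 [0.6276 0.0696 0.115 ]]
c [[0.574  0.0767 0.112 ]]
scoop [ 325  169   48   46 1146] [347.2112 192.7234] ((348.3336486816406, 191.70440673828125), (33.61418914794922, 40.387508392333984), 67.7509765625)
[[ 0.5567 -0.03    0.003 ]
 [ 0.6086 -0.1568  0.003 ]
 [ 0.5026 -0.1982  0.003 ]
 [ 0.4515 -0.0722  0.003 ]]
[[360, 169], [372, 199], [336, 214], [325, 185]]
pan [ 395  164   66   68 3653] [427.919  198.2705] ((427.72998046875, 200.88998413085938), (59.679813385009766, 67.74083709716797), 8.130102157592773)
[[ 0.3988 -0.2541  0.056 ]
 [ 0.6169 -0.29    0.056 ]
 [ 0.5884 -0.4814  0.056 ]
 [ 0.3714 -0.4425  0.056 ]]
[[403, 164], [460, 172], [453, 229], [399, 231], [395, 219]]
tray [ 193  155   86   44 2643] [237.5747 175.9459] ((235.43695068359375, 176.40078735351562), (85.39286804199219, 42.42475891113281), 1.2453643083572388)
[[0.506  0.3878 0.084 ]
 [0.6432 0.3888 0.084 ]
 [0.6361 0.1139 0.084 ]
 [0.4993 0.1159 0.084 ]]
[[194, 156], [278, 157], [277, 196], [194, 196]]
blk [348 183   9  12  68] [351.9412 188.4559] [[ 0.5277 -0.1184  0.11  ]]
```

```bash
cat >> h.py <<'E'
def to(s,pos,R):
    "shift cm + turn deg in tool axes from measured state to the wanted pose"
    R0=Ro.from_rotvec(s['orientation']).as_matrix()
    return np.round(np.r_[R0.T@(np.asarray(pos)-s['tool_pos'])*100, np.degrees(Ro.from_matrix(R0.T@R).as_rotvec())],2)
def tool(yaw,pitch=0):
    """tool R: jaw z along direction yaw (deg, world, of the scoop/tray +y), tool x down; pitch>0: mouth (+y) down"""
    y=np.radians(yaw); z=np.array([np.cos(y),np.sin(y),0]); x=np.array([0,0,-1.]); M=np.c_[x,np.cross(z,x),z]
    ax=np.array([np.sin(y),-np.cos(y),0]) # scoop +x = y cross z_up
    return Ro.from_rotvec(-ax*np.radians(pitch)).as_matrix()@M
E
python3 - <<'E'
from plant import robot
from h import *
s=robot.read_state(); print(s['t'],to(s,[.572,.077,.22],tool(89)))
E
```

```text
0.25 [-1.600e-01 -5.245e+01 -3.588e+01 -1.600e+01 -5.000e-02 -1.000e-02]
```

jog_arm([
  [0,-5,-3.4,-3,0,0,0.3],
  [0,-10,-6.8,-6,0,0,0.3],
  [0,-15,-10.3,-9,0,0,0.3],
  [0,-20,-13.7,-12,0,0,0.3],
  [0,-25,-17.1,-16,0,0,0.3],
])

```text
t: 0.88
tool_pos: [0.3653, 0.3353, 0.2184]
orientation: [-1.198, 1.217, 1.198]
force: [0.3, -0.0, -0.9]
opening: 0.0649
```

```bash
python3 - <<'E'
from plant import robot
from h import *
s=robot.read_state(); print(s['t'],s['tool_pos'],s['opening'],to(s,[.572,.077,.22],tool(89)))
E
```

```text
0.875 [0.36528425 0.33528499 0.21836847] 0.06488354876764531 [-1.500e-01 -2.106e+01 -2.551e+01  1.300e-01 -3.000e-02  1.000e-02]
```

jog_arm([
  [0,-4,-5,0,0,0,0.4],
  [0,-8,-10,0,0,0,0.4],
  [0,-12.5,-15,0,0,0,0.4],
  [0,-17,-20.5,0,0,0,0.4],
  [0,-21,-25.5,0,0,0,0.4],
])

```text
t: 1.5
tool_pos: [0.5603, 0.0908, 0.2186]
orientation: [-1.198, 1.216, 1.197]
force: [0.7, 0.7, 0.1]
opening: 0.0559
```

```bash
python3 - <<'E'
from plant import robot,optics
from h import *
import pickle
s=robot.read_state(); print(s['t'],s['tool_pos'],s['dq'])
w=optics.read_camera('wrist'); t=optics.read_camera('top'); pickle.dump((w,t),open('w1.pkl','wb'))
cv2.imwrite('pics/w1.png',w['frame'][:,:,::-1]);cv2.imwrite('pics/t1.png',t['frame'][:,:,::-1])
E
```

```text
1.5 [0.56030957 0.09082085 0.21857758] [-0.77055704  0.59701895 -0.60223317  0.0016646   0.00189502 -0.7693849 ]
```

View pics/w1.png

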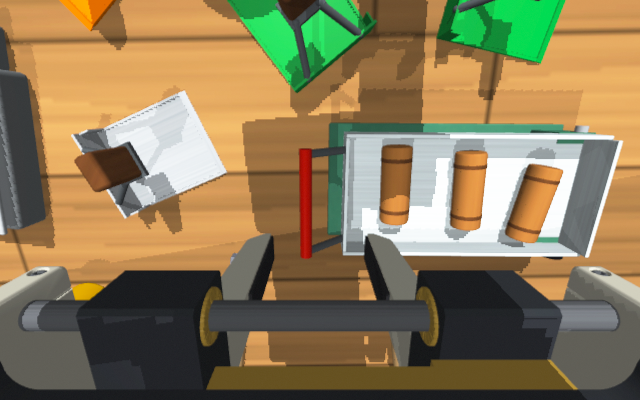

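The wrist view shows the bar from (306,149) to (306,257), the tray rim corners, the grips, and the whole steel scoop on the left with its mouth edge at (185,92)-(226,173). I'll take measurements from a settled picture.

```bash
python3 - <<'E'
from plant import robot,optics
from h import *
import pickle
np.set_printoptions(precision=4,suppress=True)
w=optics.read_camera('wrist');s=robot.read_state();print(s['t'],s['tool_pos'],s['dq'])
pickle.dump(w,open('w2.pkl','wb')); fr=w['frame'][:,:,::-1]
cv2.imwrite('pics/w2tray.png',cv2.resize(fr[100:280,280:640],None,fx=2.2,fy=2.2,interpolation=cv2.INTER_CUBIC))
cv2.imwrite('pics/w2sc.png',cv2.resize(fr[70:240,0:260],None,fx=3,fy=3,interpolation=cv2.INTER_CUBIC))
F=w['frame'].astype(int); m,st,ce=big((F[...,0]>90)&(F[...,1]<60)&(F[...,2]<60)); ys,xs=np.nonzero(m); r=cv2.minAreaRect(np.c_[xs,ys].astype(np.float32)); print(st,ce,r)
P=plane(w,cv2.boxPoints(r),.112);print(P,P.mean(0))
E
```

```text
1.65 [0.5603 0.0898 0.2179] [ 0.0603 -0.0305  0.0311  0.0197  0.0113  0.027 ]
[ 302  147   14  111 1375] [309.1716 200.9644] ((308.5, 202.0), (110.0, 13.0), 90.0)
[[0.513  0.0739 0.112 ]
 [0.5132 0.0858 0.112 ]
 [0.625  0.0831 0.112 ]
 [0.6247 0.0698 0.112 ]] [0.569  0.0782 0.112 ]
```

View pics/w2tray.png

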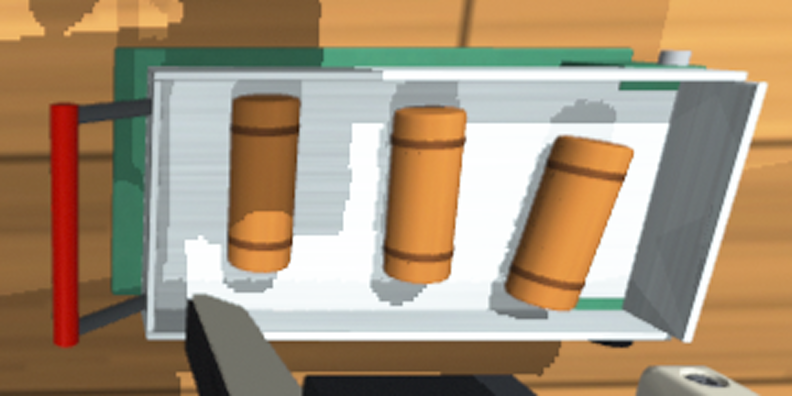

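View pics/w2sc.png

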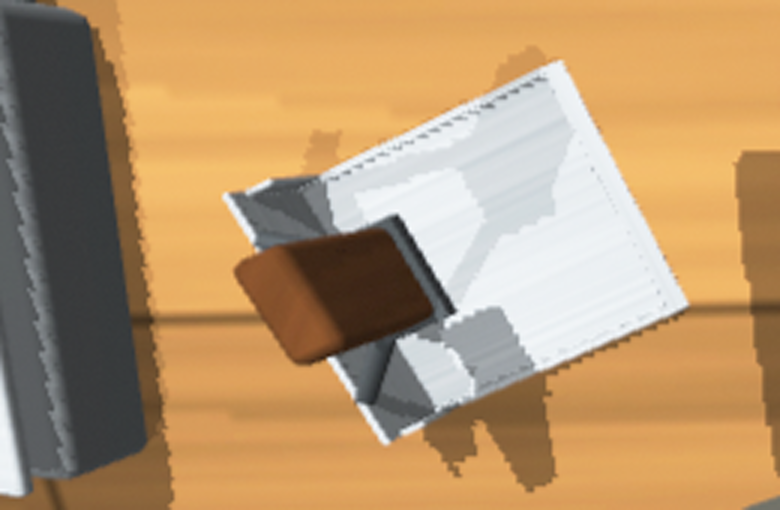

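```bash
cat > meas.py <<'E'
import pickle
from h import *
np.set_printoptions(precision=4,suppress=True)
w=pickle.load(open('w2.pkl','rb'))
a=lambda p,o,k:np.array(p)/k+o
tr=a([(148,70),(146,339)],(280,100),2.2); lo=a([(767,84),(691,341)],(280,100),2.2)
R1=plane(w,tr,.084);L1=plane(w,lo,.094);print('raised',R1,'low',L1)
mid=(R1.mean(0),L1.mean(0));d=mid[1]-mid[0];print('yaw',np.degrees(np.arctan2(d[1],d[0])),np.linalg.norm(d[:2]))
for e in (R1,L1): v=e[1]-e[0];print('x-edge yaw',np.degrees(np.arctan2(v[1],v[0])),np.linalg.norm(v))
fr=a([(560,62),(688,306)],(0,70),3);re=a([(225,195),(386,442)],(0,70),3)
A=plane(w,fr,.002);B=plane(w,re,.040);print('scoop front',A,'rear',B)
m=A.mean(0)-B.mean(0);print('mouth yaw',np.degrees(np.arctan2(m[1],m[0])),np.linalg.norm(m[:2]))
for e in(A,B):v=e[1]-e[0];print('edge yaw+90',np.degrees(np.arctan2(v[1],v[0]))+90,np.linalg.norm(v))
print('origin',(A.mean(0)+B.mean(0))/2)
E
python3 meas.py
```

```text
raised [[0.5021 0.1178 0.084 ]
 [0.6367 0.1179 0.084 ]] low [[0.5128 0.3893 0.094 ]
 [0.6379 0.387  0.094 ]]
yaw 88.73157180017077 0.2703436361841821
x-edge yaw 0.013575626293248202 0.13467955896099093
x-edge yaw -1.076357151649609 0.12513517228096083
scoop front [[ 0.4546 -0.071   0.002 ]
 [ 0.5563 -0.0297  0.002 ]] rear [[ 0.5024 -0.1901  0.04  ]
 [ 0.6036 -0.1492  0.04  ]]
mouth yaw 111.7132763333252 0.1284662609616682
edge yaw+90 112.10505328303822 0.10970409273673362
edge yaw+90 112.03388727124067 0.10915064605760565
origin [ 0.5292 -0.11    0.021 ]
```

```bash
python3 - <<'E'
from plant import robot
from h import *
s=robot.read_state(); print(s['t'],to(s,[.570,.0775,.13],tool(89)),to(s,[.570,.0775,.091],tool(89)))
E
```

```text
1.65 [ 8.79 -1.   -1.21 -0.13 -0.05 -0.04] [12.69 -1.   -1.2  -0.13 -0.05 -0.04]
```

jog_arm([
  [3,-1,-1.2,0,0,0,0.4],
  [6,-1,-1.2,0,0,0,0.4],
  [9,-1,-1.2,0,0,0,0.4],
  [11.5,-1,-1.2,0,0,0,0.4],
  [12.7,-1,-1.2,0,0,0,0.4],
], squeeze=45)

```text
t: 2.28
tool_pos: [0.5684, 0.0785, 0.0893]
orientation: [-1.195, 1.221, 1.197]
force: [-0.5, 0.3, -0.2]
opening: 0.0558
```

```bash
python3 - <<'E'
from plant import robot,optics
from h import *
s=robot.read_state(); print(s['t'],to(s,[.570,.0775,.091],tool(89)))
w=optics.read_camera('wrist');cv2.imwrite('pics/w3.png',w['frame'][:,:,::-1])
E
```

```text
2.275 [-0.17 -0.16 -0.1  -0.07 -0.05 -0.19]
```

View pics/w3.png

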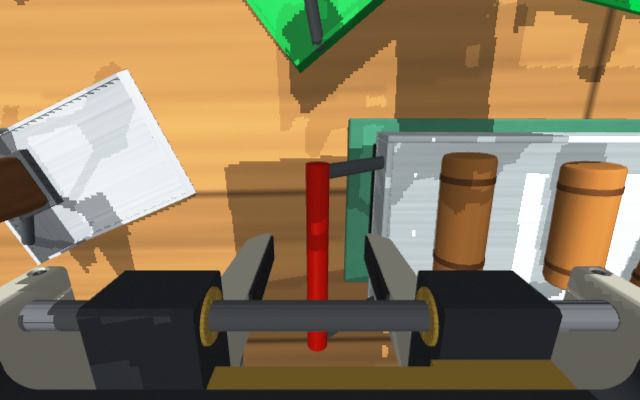

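The bar, (317,162)-(317,345), lies centred between the fingers, so I close on it.

jog_arm([
  [0,0,0,0,0,0,1],
  [0,0,0,0,0,0,1],
  [0,0,0,0,0,0,1],
  [0,0,0,0,0,0,1],
], squeeze=45)

```text
t: 2.82
tool_pos: [0.5685, 0.0783, 0.089]
orientation: [-1.194, 1.221, 1.197]
force: [-0.1, 0.3, -0.6]
opening: 0.0204
```

jog_arm([
  [0,0,0,0,0,0,1],
  [0,0,0,0,0,0,1],
])

```text
t: 3.08
tool_pos: [0.5686, 0.0777, 0.0891]
orientation: [-1.195, 1.222, 1.197]
force: [-1.1, -4.6, 0.6]
opening: 0.0106
```

```bash
python3 -c "
import numpy as np
a=np.arctan2(59,304);r=np.hypot(59,304)
for th in np.arange(0,.33,.04): print(round(th,2),(304-r*np.cos(a+th)).round(1),(r*np.sin(a+th)-59).round(1))
print((304-r*np.cos(a+.28)).round(1),(r*np.sin(a+.28)-59).round(1))"
```

```text
0.0 0.0 0.0
0.04 2.6 12.1
0.08 5.7 24.1
0.12 9.2 36.0
0.16 13.3 47.7
0.2 17.8 59.2
0.24 22.7 70.6
0.28 28.1 81.7
0.32 34.0 92.6
28.1 81.7
```

jog_arm([
  [-0.6,0,0.1,0,0,0,1],
  [-1.2,0,0.3,0,0,0,1],
  [-1.8,0,0.4,0,0,0,1],
  [-2.4,0,0.6,0,0,0,1],
  [-3.0,0,0.75,0,0,0,1],
])

```text
t: 3.7
tool_pos: [0.5685, 0.0843, 0.1169]
orientation: [-1.195, 1.224, 1.196]
force: [7.6, -4.3, -15.2]
opening: 0.0106
```

jog_arm([
  [-0.6,0,0.2,0,0,0,1],
  [-1.2,0,0.45,0,0,0,1],
  [-1.8,0,0.65,0,0,0,1],
  [-2.4,0,0.9,0,0,0,1],
  [-3.0,0,1.1,0,0,0,1],
])

```text
t: 4.32
tool_pos: [0.5687, 0.0936, 0.1449]
orientation: [-1.196, 1.227, 1.195]
force: [8.3, -6.5, -14.1]
opening: 0.0109
```

jog_arm([
  [-0.6,0,0.25,0,0,0,1],
  [-1.2,0,0.55,0,0,0,1],
  [-1.8,0,0.8,0,0,0,1],
  [-2.3,0,1.05,0,0,0,1],
  [-2.5,0,1.15,0,0,0,1],
])

```text
t: 4.95
tool_pos: [0.5689, 0.1035, 0.1678]
orientation: [-1.197, 1.231, 1.194]
force: [6.6, -7.8, -13.4]
opening: 0.0107
```

```bash
python3 - <<'E'
from plant import robot,optics
import cv2
for n in('scene','top','wrist'):
    c=optics.read_camera(n);cv2.imwrite(f'pics/{n}4.png',c['frame'][:,:,::-1])
s=robot.read_state();print(s['tool_pos'],s['force'])
a=cv2.imread('pics/scene4.png')[110:260,290:490];cv2.imwrite('pics/sc4c.png',cv2.resize(a,None,fx=3.5,fy=3.5,interpolation=2))
E
```

```text
[0.56895312 0.10361252 0.16800041] [  5.42114184  -7.3872371  -11.42170977]
```

View pics/sc4c.png

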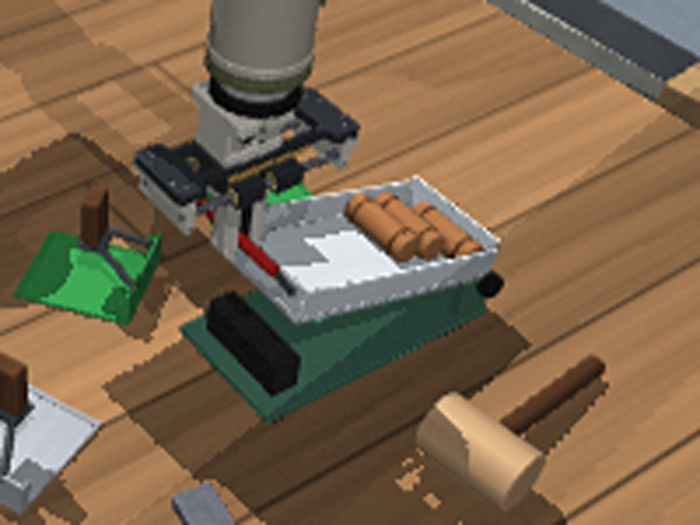

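The grips have rolled together at the low end. I'll nudge the last few mm to the stop.

jog_arm([
  [-0.2,0,0.1,0,0,0,1],
  [-0.4,0,0.2,0,0,0,1],
  [-0.4,0,0.2,0,0,0,1],
])

```text
t: 5.48
tool_pos: [0.5689, 0.1045, 0.1699]
orientation: [-1.197, 1.233, 1.194]
force: [6.5, -5.0, -13.3]
opening: 0.0106
```

jog_arm([
  [-0.2,0,0.1,0,0,0,1],
  [-0.3,0,0.15,0,0,0,1],
])

```text
t: 5.72
tool_pos: [0.5689, 0.1047, 0.1705]
orientation: [-1.197, 1.236, 1.193]
force: [8.0, -5.2, -14.4]
opening: 0.0106
```

jog_arm([
  [0,0,0,0,0,0,0.5],
  [0,0,0,0,0,0,0.5],
  [0,0,0,0,0,0,0.5],
  [0,0,0,0,0,0,0.5],
])

```text
t: 6.22
tool_pos: [0.569, 0.105, 0.1709]
orientation: [-1.197, 1.235, 1.193]
force: [1.0, 0.5, 0.3]
opening: 0.0447
```

jog_arm([
  [-2,0,0,0,0,0,0.4],
  [-5,0,0,0,0,0,0.3],
  [-8,-1,-3,0,0,0,0.2],
  [-8.5,-2,-8,0,0,0,0.2],
  [-8.5,-3,-12,0,0,0,0.2],
])

```text
t: 6.85
tool_pos: [0.5981, -0.0162, 0.2604]
orientation: [-1.2, 1.232, 1.19]
force: [0.6, 0.2, -0.9]
opening: 0.0742
```

```bash
python3 - <<'E'
from plant import robot,optics
from h import *
import pickle
s=robot.read_state();print(s['t'],s['tool_pos'],s['opening'])
c={n:optics.read_camera(n) for n in('scene','top','wrist')};pickle.dump(c,open('c5.pkl','wb'))
for n in c: cv2.imwrite(f'pics/{n}5.png',c[n]['frame'][:,:,::-1])
s=robot.read_state()
p=np.array([.529,-.110]); y=np.radians(112); b=p-.008*np.array([np.cos(y),np.sin(y)]); print('block',b)
print(to(s,[*b,.20],tool(112)))
E
```

```text
6.85 [ 0.59814879 -0.0161553   0.26039476] 0.07421570635436016
block [ 0.53199685 -0.11741747]
[  6.04   6.25 -10.18 -23.47  -0.61  -0.52]
```

View pics/wrist5.png

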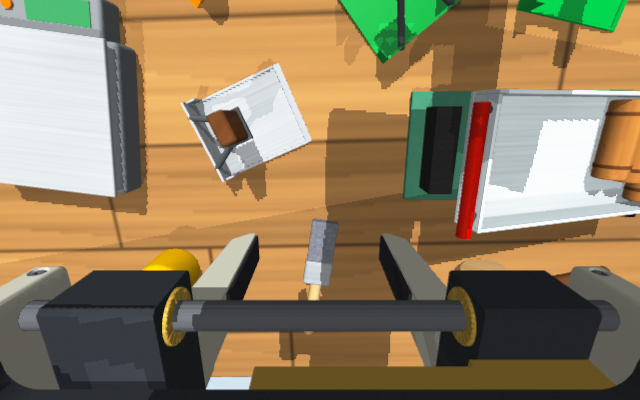

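View pics/scene5.png

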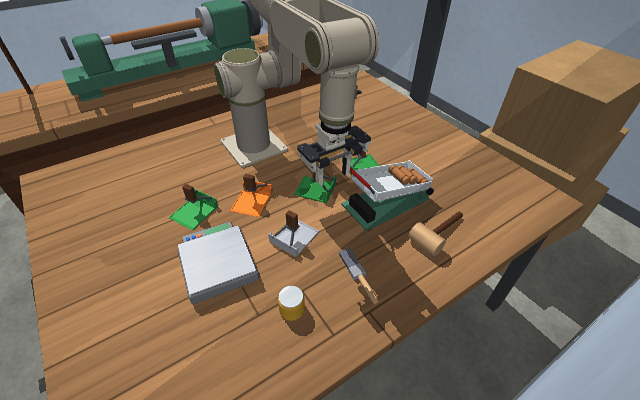

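jog_arm([
  [1,1.5,-2.5,-6,0,0,0.4],
  [2,3,-5,-12,-0.3,-0.2,0.5],
  [3,4.5,-7.5,-18,-0.6,-0.5,0.5],
  [4,6.2,-10.2,-23.5,-0.6,-0.5,0.5],
  [4,6.2,-10.2,-23.5,-0.6,-0.5,0.5],
])

```text
t: 7.62
tool_pos: [0.5317, -0.1176, 0.2205]
orientation: [-1.485, 1.003, 1.487]
force: [0.0, 0.9, 0.1]
opening: 0.0467
```

```bash
python3 - <<'E'
from plant import robot,optics
from h import *
import pickle
np.set_printoptions(precision=4,suppress=True)
s=robot.read_state();print(s['t'],s['tool_pos'],s['opening'])
w=optics.read_camera('wrist');pickle.dump(w,open('w6.pkl','wb'));cv2.imwrite('pics/w6.png',w['frame'][:,:,::-1])
s=robot.read_state();print(to(s,[.532,-.1174,.073],tool(112)))
c=pickle.load(open('c5.pkl','rb'))
E
```

```text
7.625 [ 0.5317 -0.1176  0.2205] 0.046685142596513206
[14.81  0.08 -0.03 -0.08  0.    0.02]
```

View pics/w6.png

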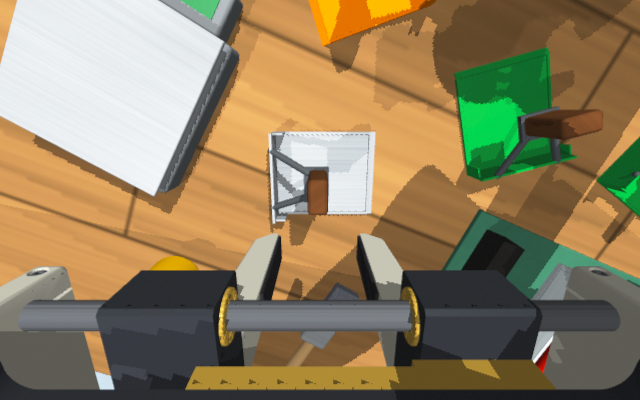

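```bash
python3 - <<'E'
from h import *
import pickle
np.set_printoptions(precision=4,suppress=True)
w=pickle.load(open('w6.pkl','rb'))
cv2.imwrite('pics/w6c.png',cv2.resize(w['frame'][120:235,255:395,::-1],None,fx=5,fy=5,interpolation=2))
A=plane(w,[(375.5,131.5),(372,215)],.002); print(A,A.mean(0))
y=np.radians(112);u=np.array([np.cos(y),np.sin(y)]);print('origin',A.mean(0)[:2]-.065*u,'block',A.mean(0)[:2]-.073*u)
X=np.array([[.532,-.1174,.1175]]);print(proj(w,X))
E
```

```text
[[ 0.4532 -0.0699  0.002 ]
 [ 0.5575 -0.0263  0.002 ]] [ 0.5054 -0.0481  0.002 ]
origin [ 0.5297 -0.1084] block [ 0.5327 -0.1158]
[[317.8107 198.6471]]
```

View pics/w6c.png

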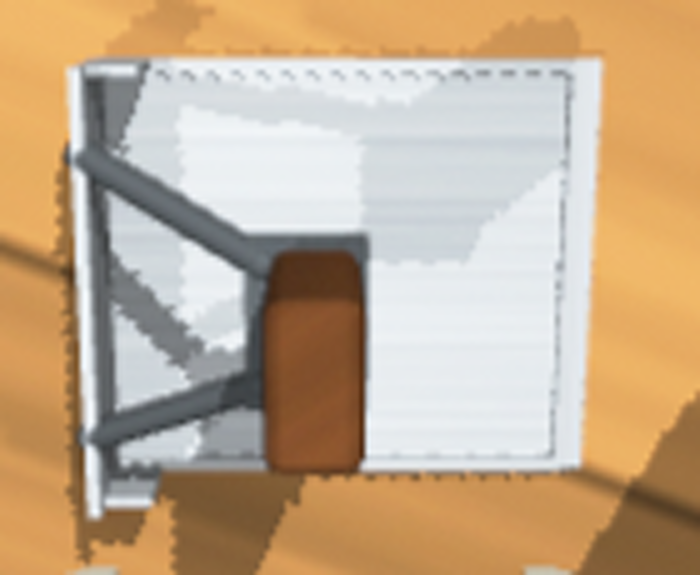

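jog_arm([
  [4,0,0,0,0,0,0.5],
  [8,0,0,0,0,0,0.5],
  [12,0,0,0,0,0,0.5],
  [14,0,0,0,0,0,0.5],
  [14.7,0,0,0,0,0,0.5],
], squeeze=55)

```text
t: 8.3
tool_pos: [0.5326, -0.1151, 0.0733]
orientation: [-1.484, 1.003, 1.487]
force: [0.2, 0.5, 0.5]
opening: 0.0463
```

jog_arm([
  [0,0,0,0,0,0,1],
  [0,0,0,0,0,0,1],
  [0,0,0,0,0,0,1],
  [0,0,0,0,0,0,1],
])

```text
t: 8.8
tool_pos: [0.5337, -0.1156, 0.0746]
orientation: [-1.486, 1.002, 1.484]
force: [0.6, -0.6, 5.7]
opening: 0.0198
```

jog_arm([
  [0,0,0,0,0,0,1],
  [-1,0,0,0,0,0,1],
  [-3,0,0,0,0,0,1],
  [-7,0,0,0,0,0,1],
  [-11,0,0,0,0,0,1],
])

```text
t: 9.43
tool_pos: [0.5328, -0.1154, 0.1855]
orientation: [-1.484, 1.003, 1.486]
force: [0.5, -0.2, -2.3]
opening: 0.0196
```

```bash
python3 - <<'E'
from plant import robot,optics
from h import *
import pickle
np.set_printoptions(precision=4,suppress=True)
c={n:optics.read_camera(n) for n in('scene','top','wrist')};pickle.dump(c,open('c7.pkl','wb'))
s=robot.read_state();print(s['t'],s['tool_pos'],s['opening'],s['force'])
for n in c: cv2.imwrite(f'pics/{n}7.png',c[n]['frame'][:,:,::-1])
# tray tilt: bar centre in top & scene
q=[]
for n in('scene','top'):
    F=c[n]['frame'].astype(int);m,st,ce=big((F[...,0]>90)&(F[...,1]<60)&(F[...,2]<60));ys,xs=np.nonzero(m);r=cv2.minAreaRect(np.c_[xs,ys].astype(np.float32));q.append(r[0]);print(n,st,r)
print(tri(c['scene'],[q[0]],c['top'],[q[1]]))
E
```

```text
9.575 [ 0.5351 -0.1161  0.1874] 0.0195337929137698 [ 0.5648 -0.1602 -3.2098]
scene [347 165  23  23 100] ((357.8171081542969, 176.1959686279297), (29.72957992553711, 3.265380382537842), 43.02506637573242)
top [276 153   6  39 153] ((278.3520812988281, 171.99452209472656), (4.034271240234375, 38.08500289916992), 2.12109637260437)
[[0.5689 0.1055 0.1874 0.0029]]
```

View pics/scene7.png

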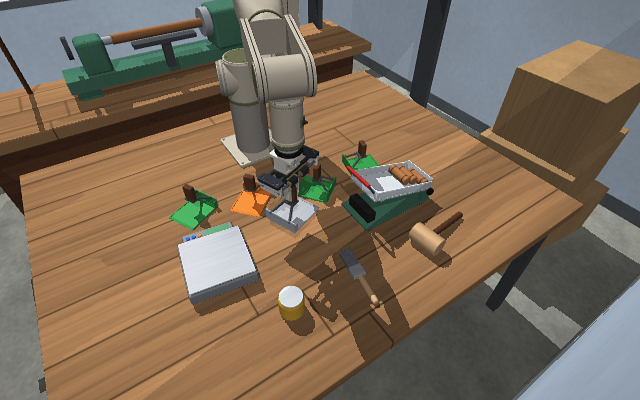

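View pics/wrist7.png

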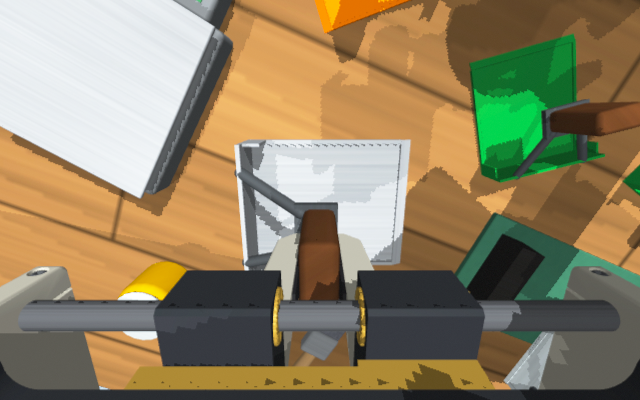

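```bash
cat >> h.py <<'E'
H0=.0746
def s2w(s,P,H=H0,lat=0.):
    "scoop-frame points to world through the measured tool pose"
    R0=Ro.from_rotvec(s['orientation']).as_matrix();P=np.atleast_2d(P)
    return s['tool_pos']+np.c_[H-P[:,2],-P[:,0]+lat,P[:,1]+.008]@R0.T
E
python3 - <<'E'
from plant import robot,optics
from h import *
import pickle
np.set_printoptions(precision=4,suppress=True)
w=optics.read_camera('wrist');s=robot.read_state()
print(s['t'],s['tool_pos'])
X=[(55,65,1.5),(-55,65,1.5),(55,-65,40),(-55,-65,40),(55,-65,0),(18,2,117.5),(18,-18,117.5)]
print(proj(w,s2w(s,np.array(X)/1000)))
cv2.imwrite('pics/w7c.png',cv2.resize(w['frame'][120:290,220:430,::-1],None,fx=3.5,fy=3.5,interpolation=2))
E
```

```text
9.625 [ 0.5338 -0.1157  0.185 ]
[[398.418  262.8273]
 [409.1811 141.2904]
 [247.0648 286.631 ]
 [235.8559 146.797 ]
 [257.1844 261.8421]
 [338.5957 310.7625]
 [299.0554 310.7054]]
```

View pics/w7c.png

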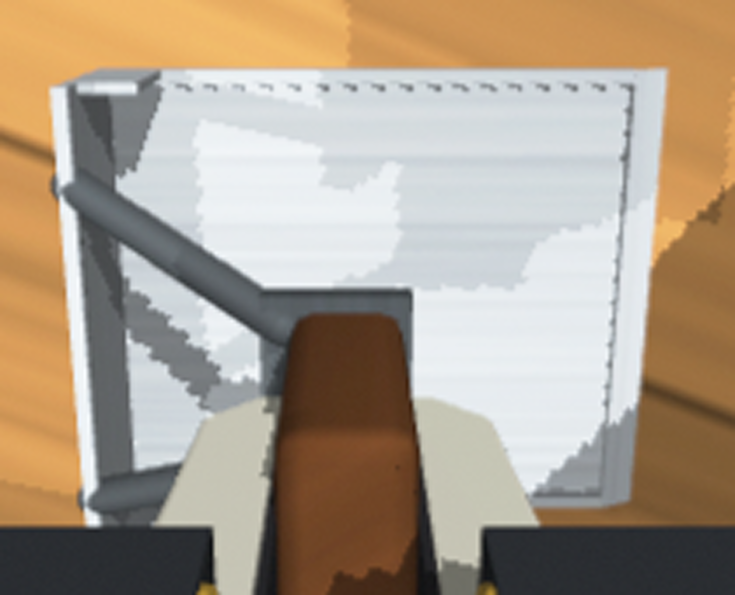

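```bash
cat >> h.py <<'E'
TL=np.array([.5743,.3820,.054]);YAW=89.;TH=.277
def tray():
    y=np.radians(YAW);c,sn=np.cos(TH),np.sin(TH);h=np.array([np.cos(y),np.sin(y),0])
    yt=h*c-np.array([0,0,sn]);zt=h*sn+np.array([0,0,c]);xt=np.cross(yt,zt)
    return TL-[0,0,.004]+.004*zt, np.c_[xt,yt,zt]
def pose(yf,zf,pitch_deg,xf=0,H=H0):
    "TCP pose with scoop front bottom edge at tray (xf,yf,zf) mm, absolute pitch down of mouth"
    o,A=tray();F=o+A@(np.array([xf,yf,zf])/1000);R=tool(YAW,pitch_deg)
    # front bottom in tool frame
    return F-R@np.array([H,0,.073]),R
E
python3 - <<'E'
from plant import robot
from h import *
np.set_printoptions(precision=4,suppress=True)
s=robot.read_state()
o,A=tray();print(o,A)
p,R=pose(-112,60,17.5);print(p,to(s,p,R)); print(to(s,[.5338,-.1157,.32],tool(112)))
E
```

```text
[0.5743 0.3831 0.0538] [[ 0.9998  0.0168  0.0048]
 [-0.0175  0.9617  0.2734]
 [ 0.     -0.2735  0.9619]]
[0.5719 0.2446 0.2353] [ -5.02 -17.    32.    22.72  17.24   3.64]
[-13.5   -0.03  -0.01  -0.08  -0.05   0.13]
```

jog_arm([
  [-3,0,0,0,0,0,1],
  [-7,0,0,0,0,0,1],
  [-11,-1,2,4,0,0,1],
  [-13,-3,6,8,0,0,1],
  [-13,-6,11,12,0,0,1],
])

```text
t: 10.25
tool_pos: [0.5483, 0.0091, 0.315]
orientation: [-1.334, 1.123, 1.33]
force: [0.8, 0.1, -3.8]
opening: 0.0199
```

```bash
cat > go.py <<'E'
import sys
from plant import robot
from h import *
np.set_printoptions(precision=4,suppress=True)
s=robot.read_state();print(s['t'],s['tool_pos'],s['force'],s['opening'])
a=[float(v) for v in sys.argv[1:]]
p,R=pose(*a);print(p,to(s,p,R))
E
python3 go.py -112 80 17.5
```

```text
10.25 [0.5483 0.0091 0.315 ] [ 0.7869  0.1306 -3.7546] 0.019915697314974452
[0.572  0.2501 0.2545] [ 6.05 -6.36 23.37 10.55 17.42  1.79]
```

jog_arm([
  [0,-1,5,3,3,0,1],
  [0,-2.5,10,6,7,0.5,1],
  [0,-4.5,15,9,11,1,1],
  [2,-5.8,20,10.5,15,1.5,1],
  [4,-6.4,23.4,10.5,17.4,1.8,1],
])

```text
t: 10.88
tool_pos: [0.5711, 0.2531, 0.271]
orientation: [-1.419, 1.444, 1.042]
force: [0.4, 0.2, -3.0]
opening: 0.0194
```

```bash
python3 go.py -112 60 17.5; python3 - <<'E'
from plant import robot,optics
from h import *
import pickle
c={n:optics.read_camera(n) for n in('scene','top','wrist')};c['s']=robot.read_state();pickle.dump(c,open('c8.pkl','wb'))
for n in('scene','top','wrist'): cv2.imwrite(f'pics/{n}8.png',c[n]['frame'][:,:,::-1])
cv2.imwrite('pics/sc8.png',cv2.resize(c['scene']['frame'][80:240,290:470,::-1],None,fx=3.5,fy=3.5,interpolation=2))
E
```

```text
10.875 [0.5711 0.2531 0.271 ] [ 0.4176  0.1503 -3.0456] 0.019374164877909845
[0.5719 0.2446 0.2353] [ 3.66 -0.11  0.28  0.23 -0.17 -0.17]
```

View pics/wrist8.png

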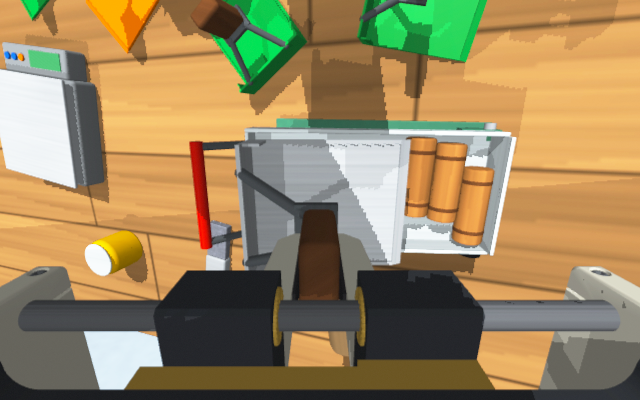

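View pics/sc8.png

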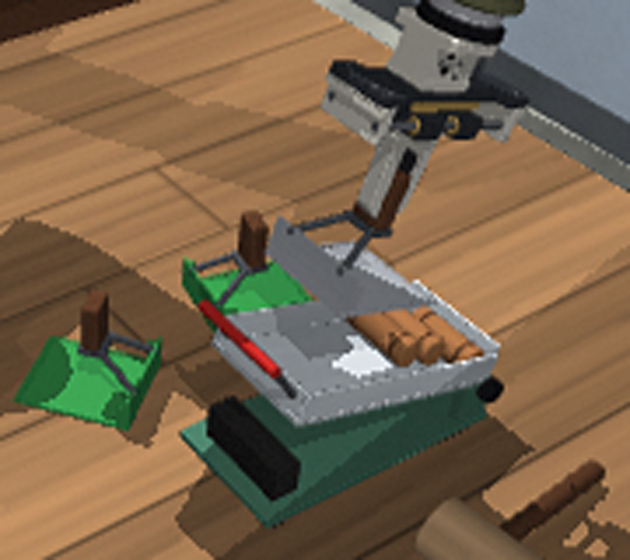

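```bash
python3 - <<'E'
from h import *
import pickle
np.set_printoptions(precision=1,suppress=True)
c=pickle.load(open('c8.pkl','rb'));w=c['wrist'];o,A=tray()
T=[(-55,-304,55),(55,-304,55),(-67,4,40),(67,4,40),(-63,0,40),(63,0,40),(-67,-264,30),(-67,4,30)]
T=np.array(T)/1000
X=o+T@A.T
for n in('wrist','scene','top'): print(n);print(proj(c[n],X))
cv2.imwrite('pics/w8c.png',cv2.resize(w['frame'][110:290,180:530,::-1],None,fx=2.2,fy=2.2,interpolation=2))
G=[(0,-16,16),(0,-48,16),(0,-80,16)];print(proj(w,o+np.array(G)/1000@A.T))
E
```

```text
wrist
[[195.2 141.6]
 [206.2 247. ]
 [516.1 131.9]
 [491.9 257.7]
 [511.1 136. ]
 [488.8 254.3]
 [243.2 128. ]
 [510.  131.3]]
scene
[[347.3 166.3]
 [368.4 185.8]
 [407.2 158.4]
 [433.1 178.5]
 [407.2 159.1]
 [431.6 178. ]
 [352.3 169.2]
 [406.2 160.7]]
top
[[277.3 189.9]
 [278.3 153. ]
 [188.1 196. ]
 [190.1 154.3]
 [189.3 194.7]
 [191.1 155.5]
 [267.9 195.1]
 [189.9 196.3]]
[[472.6 192.4]
 [443.4 191.8]
 [414.3 191.3]]
```

View pics/w8c.png

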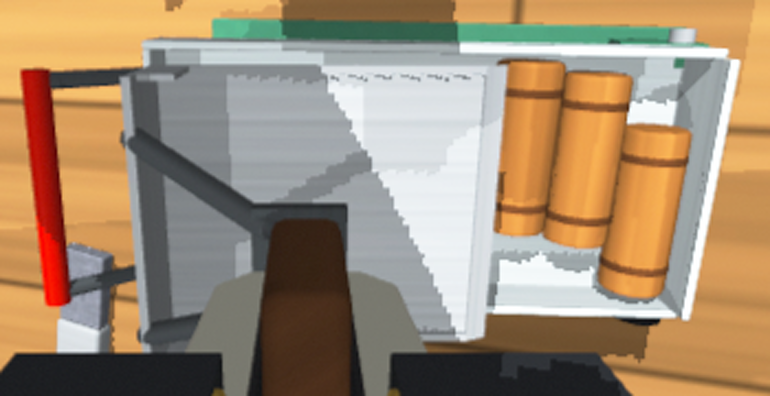

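The tray model projects to within about 1–2 px of the bar and rim corners. Grip0 lies about 14 mm to +x and the other two about 10 mm to −x, all inside the blade width, so I'm lowering.

```bash
python3 go.py -112 30 17; python3 go.py -112 6 17;
```

```text
11.025 [0.5699 0.2522 0.269 ] [-0.6416 -0.5117 -2.7033] 0.01946740735325458
[0.5717 0.2356 0.206 ] [ 6.5  -0.26  0.33  0.42 -0.71 -0.4 ]
11.025 [0.5699 0.2522 0.269 ] [-0.6416 -0.5117 -2.7033] 0.01946740735325458
[0.5716 0.229  0.1829] [ 8.9  -0.27  0.41  0.42 -0.71 -0.4 ]
```

jog_arm([
  [2,-0.1,0.1,0.2,-0.3,-0.2,1],
  [4,-0.2,0.2,0.4,-0.7,-0.4,1],
  [6,-0.2,0.3,0.4,-0.7,-0.4,1],
  [7.5,-0.2,0.4,0.4,-0.7,-0.4,1],
  [8.5,-0.2,0.4,0.4,-0.7,-0.4,1],
])

```text
t: 11.65
tool_pos: [0.5707, 0.2294, 0.1857]
orientation: [-1.409, 1.436, 1.043]
force: [0.9, -0.1, -3.4]
opening: 0.0199
```

```bash
python3 go.py -112 2 17; python3 - <<'E'
from plant import robot,optics
from h import *
import pickle
c={n:optics.read_camera(n) for n in('scene','wrist')};c['s']=robot.read_state();pickle.dump(c,open('c9.pkl','wb'));print(c['s']['force'],c['s']['tool_pos'])
cv2.imwrite('pics/w9c.png',cv2.resize(c['wrist']['frame'][110:290,180:530,::-1],None,fx=2.2,fy=2.2,interpolation=2))
cv2.imwrite('pics/sc9.png',cv2.resize(c['scene']['frame'][80:240,290:470,::-1],None,fx=3.5,fy=3.5,interpolation=2))
E
python3 go.py -112 2 17
```

```text
11.65 [0.5707 0.2294 0.1857] [ 0.9386 -0.0897 -3.3514] 0.01990757321411871
[0.5716 0.2279 0.1791] [ 0.68 -0.09  0.06  0.   -0.03 -0.06]
[ 0.52458392 -0.11532012 -2.67103083] [0.57041821 0.22943508 0.18547778]
11.75 [0.5704 0.2294 0.1855] [ 0.5246 -0.1153 -2.671 ] 0.01946122572214043
[0.5716 0.2279 0.1791] [ 0.65 -0.12  0.05  0.03 -0.06 -0.11]
```

View pics/w9c.png

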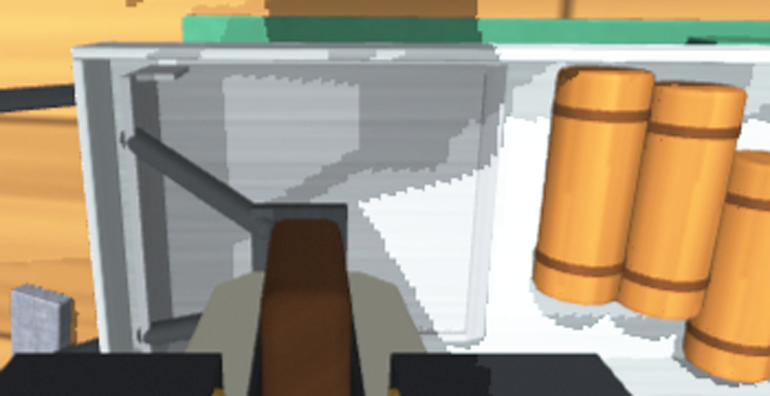

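View pics/sc9.png

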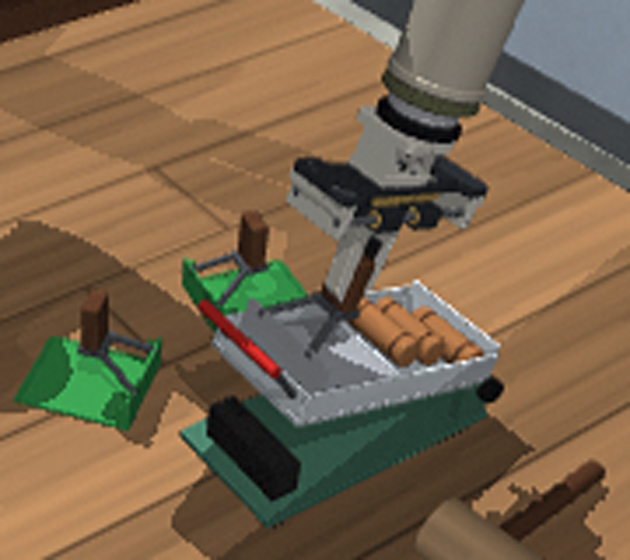

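jog_arm([
  [0.25,-0.1,0,0,0,0,1],
  [0.5,-0.1,0,0,0,0,1],
  [0.6,-0.1,0,0,0,0,1],
  [0.6,-0.1,0,0,0,0,1],
])

```text
t: 12.25
tool_pos: [0.5714, 0.2277, 0.1799]
orientation: [-1.41, 1.436, 1.044]
force: [0.2, -0.2, -2.1]
opening: 0.0197
```

```bash
python3 go.py -112 0 17
```

```text
12.25 [0.5714 0.2277 0.1799] [ 0.2361 -0.1652 -2.099 ] 0.019656767510005297
[0.5716 0.2274 0.1772] [ 0.27 -0.02  0.05  0.03 -0.06 -0.1 ]
```

jog_arm([
  [0.1,0,0,0,0,0,1],
  [0.2,0,0,0,0,0,1],
  [0.2,0,0,0,0,0,1],
])

```text
t: 12.62
tool_pos: [0.5713, 0.2271, 0.1778]
orientation: [-1.41, 1.437, 1.044]
force: [0.1, 0.1, -2.1]
opening: 0.0199
```

jog_arm([
  [0.1,0,0,0,0,0,1],
  [0.15,0,0,0,0,0,1],
  [0.15,0,0,0,0,0,1],
])

```text
t: 13.0
tool_pos: [0.5714, 0.2268, 0.1768]
orientation: [-1.41, 1.436, 1.044]
force: [-0.9, -0.9, 0.7]
opening: 0.0198
```

jog_arm([
  [0,0,0.6,0,0,0,1],
  [0,0,1.2,0,0,0,1],
  [-0.03,0,1.8,0,0,0,1],
  [-0.05,0,2.4,0,0,0,1],
  [-0.06,0,3,0,0,0,1],
])

```text
t: 13.62
tool_pos: [0.572, 0.256, 0.1686]
orientation: [-1.41, 1.436, 1.044]
force: [-0.8, -2.0, 1.5]
opening: 0.0197
```

```bash
python3 go.py -82 0 17; python3 - <<'E'
from plant import robot,optics
from h import *
import pickle
c={n:optics.read_camera(n) for n in('scene','wrist')}
cv2.imwrite('pics/w10c.png',cv2.resize(c['wrist']['frame'][110:290,180:530,::-1],None,fx=2.2,fy=2.2,interpolation=2))
cv2.imwrite('pics/sc10.png',cv2.resize(c['scene']['frame'][80:240,290:470,::-1],None,fx=3.5,fy=3.5,interpolation=2))
E
python3 go.py -82 0 17
```

```text
13.625 [0.572  0.256  0.1686] [-0.7839 -2.0111  1.4684] 0.019723602987542364
[0.5721 0.2562 0.169 ] [-0.04 -0.01  0.01  0.03 -0.06 -0.07]
13.725 [0.572  0.2565 0.1684] [0.7517 1.2645 0.0157] 0.019715765743097233
[0.5721 0.2562 0.169 ] [-0.05 -0.01 -0.04  0.06 -0.01 -0.06]
```

View pics/w10c.png

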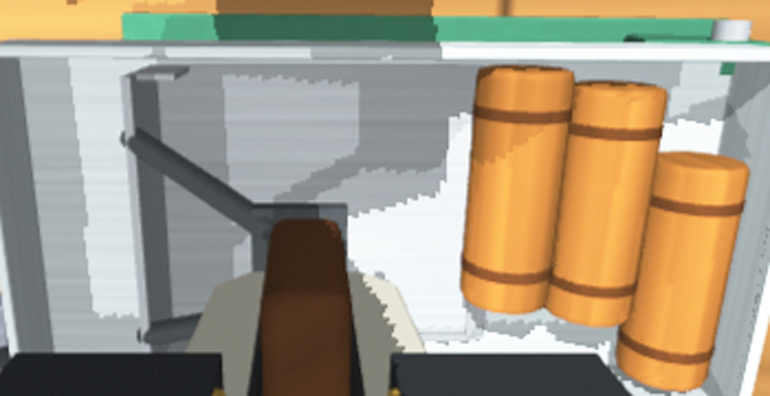

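The lip edge (crop ~(470,250)) is going under the first grip, and the forces are small. Continuing.

jog_arm([
  [0,0,0.5,0,0,0,1],
  [-0.02,0,1.0,0,0,0,1],
  [-0.03,0,1.5,0,0,0,1],
  [-0.04,0,2.0,0,0,0,1],
  [-0.05,0,2.5,0,0,0,1],
])

```text
t: 14.35
tool_pos: [0.5724, 0.2809, 0.1616]
orientation: [-1.41, 1.435, 1.044]
force: [0.5, -1.1, 1.2]
opening: 0.0201
```

```bash
python3 go.py -57 0 17; python3 - <<'E'
from plant import robot,optics
from h import *
import pickle
c={n:optics.read_camera(n) for n in('scene','wrist')}
cv2.imwrite('pics/w11c.png',cv2.resize(c['wrist']['frame'][110:290,180:530,::-1],None,fx=2.2,fy=2.2,interpolation=2))
cv2.imwrite('pics/sc11.png',cv2.resize(c['scene']['frame'][80:240,290:470,::-1],None,fx=3.5,fy=3.5,interpolation=2))
E
python3 go.py -57 0 17
```

```text
14.35 [0.5724 0.2809 0.1616] [ 0.5326 -1.1269  1.1818] 0.020083770494779097
[0.5725 0.2803 0.1621] [-0.03 -0.01 -0.07  0.06 -0.01 -0.05]
14.45 [0.5724 0.2813 0.1614] [0.628  1.369  0.5308] 0.01958878935833408
[0.5725 0.2803 0.1621] [-0.04 -0.02 -0.12  0.09  0.02 -0.05]
```

View pics/w11c.png

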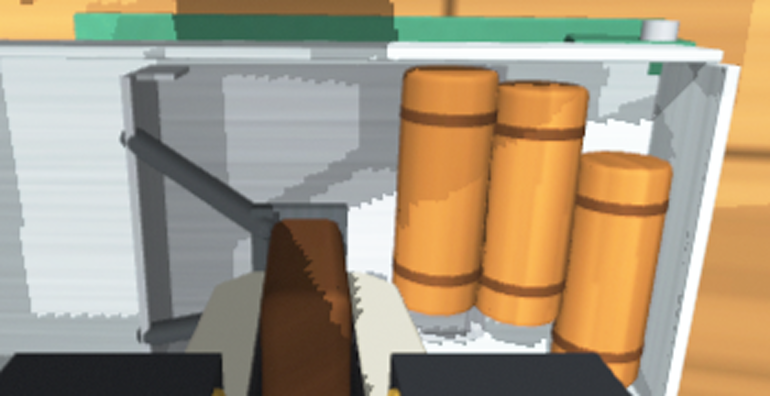

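View pics/sc11.png

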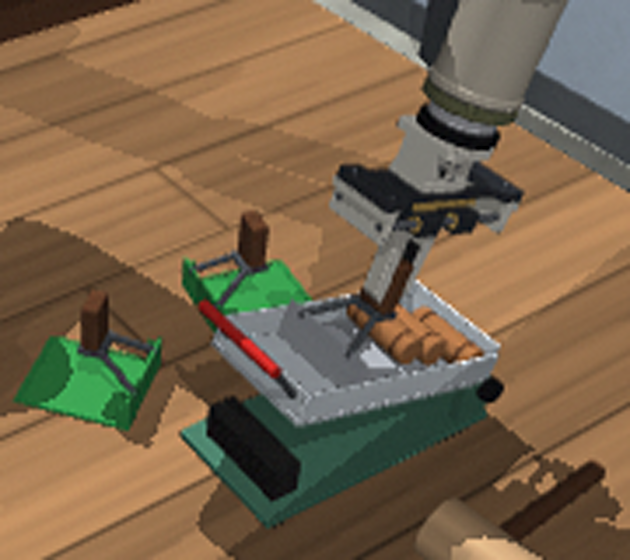

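jog_arm([
  [0,0,0.5,0,0,0,1],
  [-0.02,0,1.0,0,0,0,1],
  [-0.03,0,1.5,0,0,0,1],
  [-0.04,0,2.0,0,0,0,1],
  [-0.05,0,2.5,0,0,0,1],
])

```text
t: 15.08
tool_pos: [0.5728, 0.3057, 0.1545]
orientation: [-1.41, 1.434, 1.045]
force: [-0.3, -2.2, 3.5]
opening: 0.0197
```

```bash
python3 go.py -3 0 17
```

```text
15.075 [0.5728 0.3057 0.1545] [-0.3431 -2.17    3.5422] 0.019715561649792435
[0.5734 0.3322 0.1474] [-0.09 -0.02  2.74  0.09  0.02 -0.04]
```

jog_arm([
  [-0.03,0,0.5,0,0,0,1],
  [-0.05,0,1.0,0,0,0,1],
  [-0.06,0,1.5,0,0,0,1],
  [-0.07,0,2.0,0,0,0,1],
  [-0.07,0,2.2,0,0,0,1],
])

```text
t: 15.7
tool_pos: [0.573, 0.3274, 0.1485]
orientation: [-1.41, 1.434, 1.045]
force: [0.2, -1.6, 1.4]
opening: 0.0195
```

```bash
python3 go.py -3 0 17; python3 - <<'E'
from plant import robot,optics
from h import *
import pickle
c={n:optics.read_camera(n) for n in('scene','wrist')}
cv2.imwrite('pics/w12c.png',cv2.resize(c['wrist']['frame'][110:290,180:530,::-1],None,fx=2.2,fy=2.2,interpolation=2))
cv2.imwrite('pics/sc12.png',cv2.resize(c['scene']['frame'][80:240,290:470,::-1],None,fx=3.5,fy=3.5,interpolation=2))
E
python3 go.py -3 0 17
```

```text
15.7 [0.573  0.3274 0.1485] [ 0.2036 -1.6318  1.3915] 0.019501724031426772
[0.5734 0.3322 0.1474] [-0.03 -0.04  0.5   0.11  0.02 -0.05]
15.8 [0.573  0.3274 0.1484] [ 0.0581 -0.5511  0.8955] 0.019350544184975366
[0.5734 0.3322 0.1474] [-0.04 -0.04  0.49  0.11  0.04 -0.05]
```

View pics/w12c.png

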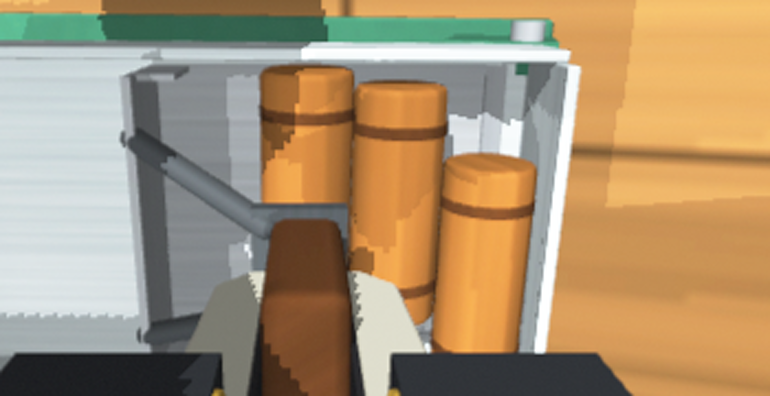

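View pics/sc12.png

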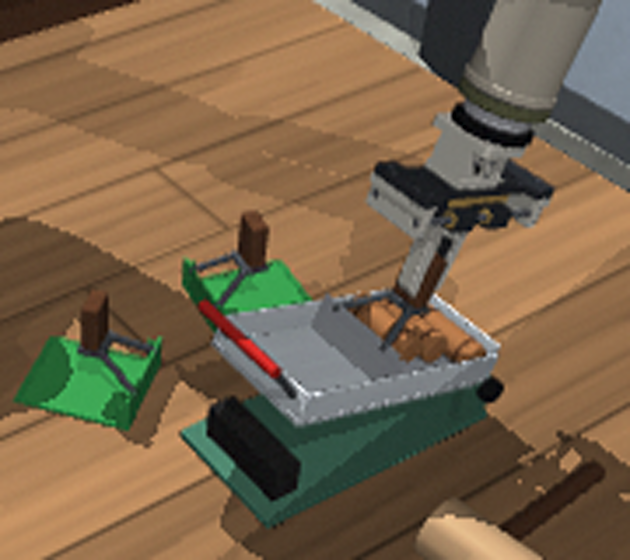

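jog_arm([
  [0,0,0.2,0,0,0,1],
  [-0.01,0,0.35,0,0,0,1],
  [-0.01,0,0.5,0,0,0,1],
  [-0.01,0,0.5,0,0,0,1],
])

```text
t: 16.3
tool_pos: [0.5731, 0.3324, 0.147]
orientation: [-1.41, 1.434, 1.046]
force: [-0.4, -1.5, 0.2]
opening: 0.0198
```

```bash
python3 go.py 0 0 17
```

```text
16.3 [0.5731 0.3324 0.147 ] [-0.4011 -1.5358  0.2035] 0.019815305978349997
[0.5735 0.3351 0.1465] [-0.03 -0.04  0.28  0.12  0.05 -0.05]
```

jog_arm([
  [0,0,0.1,0,0,0,1],
  [0,0,0.2,0,0,0,1],
  [0,0,0.25,0,0,0,1],
])

```text
t: 16.68
tool_pos: [0.5732, 0.3345, 0.1466]
orientation: [-1.41, 1.434, 1.045]
force: [0.4, -4.5, 3.8]
opening: 0.0197
```

jog_arm([
  [0,0,0.05,0,0,0,1],
  [0,0,0.12,0,0,0,1],
  [0,0,0.12,0,0,0,1],
])

```text
t: 17.05
tool_pos: [0.5732, 0.3348, 0.1466]
orientation: [-1.411, 1.436, 1.044]
force: [-1.6, -5.1, 6.6]
opening: 0.0196
```

```bash
python3 go.py 0 0 17; python3 - <<'E'
from plant import robot,optics
from h import *
import pickle
c={n:optics.read_camera(n) for n in('scene','top','wrist')}
cv2.imwrite('pics/w13c.png',cv2.resize(c['wrist']['frame'][110:290,180:530,::-1],None,fx=2.2,fy=2.2,interpolation=2))
cv2.imwrite('pics/t13c.png',cv2.resize(c['top']['frame'][130:230,160:310,::-1],None,fx=5,fy=5,interpolation=2))
E
python3 go.py 0 0 17
```

```text
17.05 [0.5732 0.3348 0.1466] [-1.559  -5.0638  6.6263] 0.019631777523071277
[0.5735 0.3351 0.1465] [-0.   -0.03  0.03  0.07 -0.07 -0.06]
17.2 [0.5732 0.3348 0.1466] [-2.0248 -6.7501  5.6781] 0.019713140059447104
[0.5735 0.3351 0.1465] [ 0.   -0.03  0.03  0.07 -0.06 -0.06]
```

View pics/w13c.png

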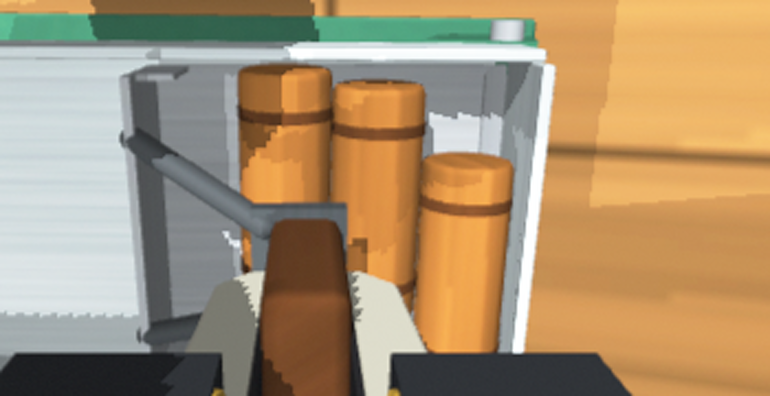

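All three grips are on the blade and the lip touches the low wall (model y≈0). Next I'll compute the mouth-up lift along the wall.

```bash
cat > lift.py <<'E'
import sys
from plant import robot
from h import *
np.set_printoptions(precision=2,suppress=True)
s=robot.read_state();print(s['t'],s['tool_pos'],s['force'])
for a in sys.argv[1:]:
    p=float(a);zf=2.5+130*np.sin(np.degrees(0)+TH-np.radians(p)) if p<15 else 3.5
    if len(sys.argv)>1: P,R=pose(-1.2,zf,p); print(p,round(zf,1),to(s,P,R).tolist())
E
python3 lift.py 17 15 13 11 9 7 5 3 1 -1 -3 -5
```

```text
17.2 [0.57 0.33 0.15] [-2.02 -6.75  5.68]
17.0 3.5 [-0.35, -0.03, -0.1, 0.07, -0.06, -0.06]
15.0 3.5 [-0.09, -0.03, -0.35, 0.07, -2.06, -0.06]
13.0 9.0 [-0.37, -0.02, -0.61, 0.07, -4.06, -0.06]
11.0 13.5 [-0.55, -0.02, -0.86, 0.07, -6.06, -0.07]
9.0 18.1 [-0.71, -0.02, -1.09, 0.07, -8.06, -0.07]
7.0 22.5 [-0.87, -0.02, -1.32, 0.06, -10.06, -0.07]
5.0 27.0 [-1.02, -0.02, -1.53, 0.06, -12.06, -0.07]
3.0 31.5 [-1.15, -0.02, -1.74, 0.06, -14.06, -0.07]
1.0 35.9 [-1.28, -0.02, -1.93, 0.06, -16.06, -0.07]
-1.0 40.2 [-1.4, -0.02, -2.12, 0.06, -18.06, -0.07]
-3.0 44.5 [-1.5, -0.02, -2.29, 0.06, -20.06, -0.07]
-5.0 48.8 [-1.6, -0.02, -2.45, 0.06, -22.06, -0.07]
```

jog_arm([
  [-0.2,0,-0.1,0,-0.5,0,1],
  [-0.25,0,-0.35,0,-2.1,0,1],
  [-0.4,0,-0.6,0,-4.1,0,1],
  [-0.57,0,-0.86,0,-6.1,0,1],
  [-0.72,0,-1.1,0,-8.1,0,1],
])

```text
t: 17.82
tool_pos: [0.5733, 0.3265, 0.1573]
orientation: [-1.308, 1.33, 1.122]
force: [0.6, -0.7, -3.8]
opening: 0.0199
```

```bash
python3 lift.py 9 7 5 3 1 -1 -3 -5 -6; python3 - <<'E'
from plant import robot,optics
from h import *
c={n:optics.read_camera(n) for n in('scene','wrist')}
cv2.imwrite('pics/w14c.png',cv2.resize(c['wrist']['frame'][110:290,180:530,::-1],None,fx=2.2,fy=2.2,interpolation=2))
cv2.imwrite('pics/sc14.png',cv2.resize(c['scene']['frame'][80:240,290:470,::-1],None,fx=3.5,fy=3.5,interpolation=2))
E
```

```text
17.825 [0.57 0.33 0.16] [ 0.65 -0.73 -3.77]
9.0 18.1 [0.07, -0.01, 0.01, 0.05, 0.23, -0.03]
7.0 22.5 [-0.12, -0.01, -0.19, 0.05, -1.77, -0.03]
5.0 27.0 [-0.3, -0.01, -0.39, 0.05, -3.77, -0.03]
3.0 31.5 [-0.46, -0.01, -0.57, 0.05, -5.77, -0.03]
1.0 35.9 [-0.61, -0.0, -0.74, 0.05, -7.77, -0.03]
-1.0 40.2 [-0.76, -0.0, -0.91, 0.05, -9.77, -0.03]
-3.0 44.5 [-0.89, -0.0, -1.06, 0.05, -11.77, -0.03]
-5.0 48.8 [-1.0, -0.0, -1.21, 0.05, -13.77, -0.04]
-6.0 50.9 [-1.06, -0.0, -1.28, 0.05, -14.77, -0.04]
```

View pics/w14c.png

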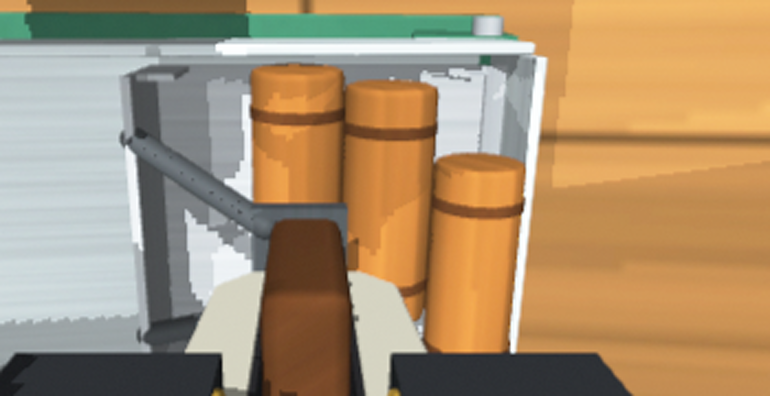

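View pics/sc14.png

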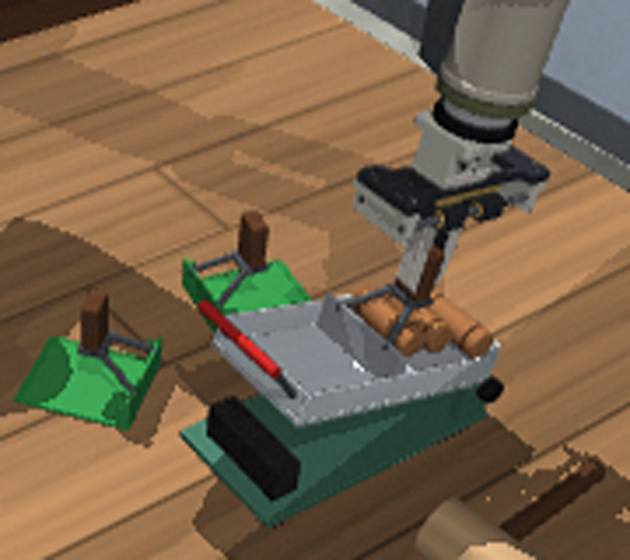

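Grip0 is crowding the lip crest as the gap to the wall opens. I'll close the gap and lower the rear slightly, then level quickly.

```bash
cat > lift2.py <<'E'
import sys
from plant import robot
from h import *
np.set_printoptions(precision=2,suppress=True)
yf,rear=float(sys.argv[1]),float(sys.argv[2])
s=robot.read_state();print(s['t'],s['tool_pos'],s['force'])
for a in sys.argv[3:]:
    p=float(a);zf=rear+130*np.sin(TH-np.radians(p));P,R=pose(yf,zf,p); print(p,round(zf,1),to(s,P,R).tolist())
E
python3 lift2.py -0.1 0 9 8 5 2 -2 -6
```

```text
17.925 [0.57 0.33 0.16] [-1.05 -0.74 -3.81]
9.0 15.6 [0.38, 0.04, 0.17, -0.03, 0.18, 0.0]
8.0 17.8 [0.28, 0.04, 0.07, -0.03, -0.82, 0.0]
5.0 24.5 [0.01, 0.04, -0.23, -0.03, -3.82, 0.01]
2.0 31.2 [-0.23, 0.04, -0.5, -0.03, -6.82, 0.01]
-2.0 39.9 [-0.51, 0.04, -0.83, -0.03, -10.82, 0.01]
-6.0 48.4 [-0.75, 0.04, -1.12, -0.03, -14.82, 0.01]
```

jog_arm([
  [0.15,0,0.1,0,0,0,1],
  [0.3,0,0.17,0,0,0,1],
  [0.35,0,0.17,0,0,0,1],
])

```text
t: 18.3
tool_pos: [0.5738, 0.3266, 0.154]
orientation: [-1.308, 1.332, 1.12]
force: [-0.1, -3.5, -1.0]
opening: 0.0201
```

```bash
python3 lift2.py 0 0 9 8 5 2 -2 -6; python3 - <<'E'
from plant import robot,optics
from h import *
c={n:optics.read_camera(n) for n in('wrist',)}
cv2.imwrite('pics/w15c.png',cv2.resize(c['wrist']['frame'][110:290,180:530,::-1],None,fx=2.2,fy=2.2,interpolation=2))
E
```

```text
18.3 [0.57 0.33 0.15] [-0.1  -3.5  -0.99]
9.0 15.6 [0.01, 0.04, 0.03, -0.02, 0.11, -0.0]
8.0 17.8 [-0.09, 0.04, -0.07, -0.02, -0.89, -0.0]
5.0 24.5 [-0.36, 0.04, -0.36, -0.02, -3.89, -0.0]
2.0 31.2 [-0.6, 0.04, -0.63, -0.02, -6.89, -0.0]
-2.0 39.9 [-0.88, 0.04, -0.96, -0.02, -10.89, 0.0]
-6.0 48.4 [-1.12, 0.04, -1.25, -0.02, -14.89, 0.0]
```

View pics/w15c.png

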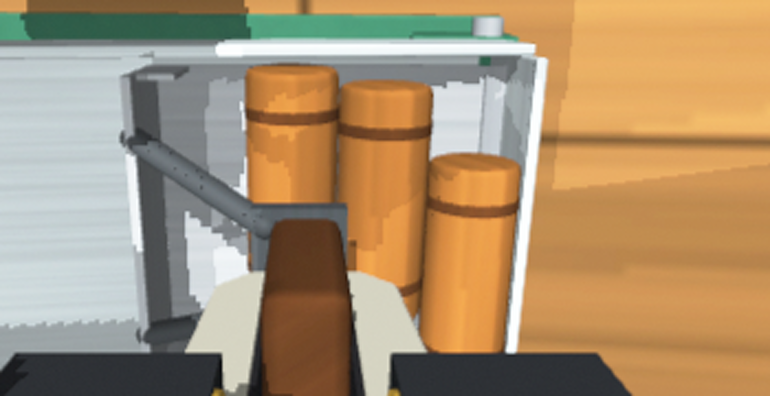

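jog_arm([
  [-0.32,0,-0.31,0,-3.9,0,1],
  [-0.62,0,-0.6,0,-7.9,0,1],
  [-0.92,0,-0.95,0,-11.9,0,1],
  [-1.2,0,-1.25,0,-15,0,1],
  [-1.3,0,-1.3,0,-16,0,1],
])

```text
t: 18.98
tool_pos: [0.5736, 0.3153, 0.1689]
orientation: [-1.104, 1.125, 1.251]
force: [-0.8, 0.5, -4.1]
opening: 0.0198
```

```bash
python3 lift2.py 0 0 -6 ; python3 - <<'E'
from plant import robot,optics
from h import *
c={n:optics.read_camera(n) for n in('scene','wrist',)}
cv2.imwrite('pics/w16c.png',cv2.resize(c['wrist']['frame'][110:290,180:530,::-1],None,fx=2.2,fy=2.2,interpolation=2))
cv2.imwrite('pics/sc16.png',cv2.resize(c['scene']['frame'][80:240,290:470,::-1],None,fx=3.5,fy=3.5,interpolation=2))
E
```

```text
18.975 [0.57 0.32 0.17] [-0.83  0.46 -4.05]
-6.0 48.4 [0.19, 0.05, 0.04, -0.07, 1.16, 0.0]
```

View pics/w16c.png

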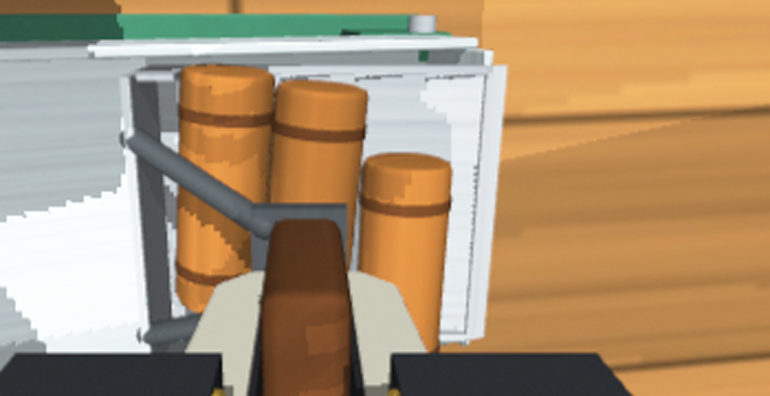

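View pics/sc16.png

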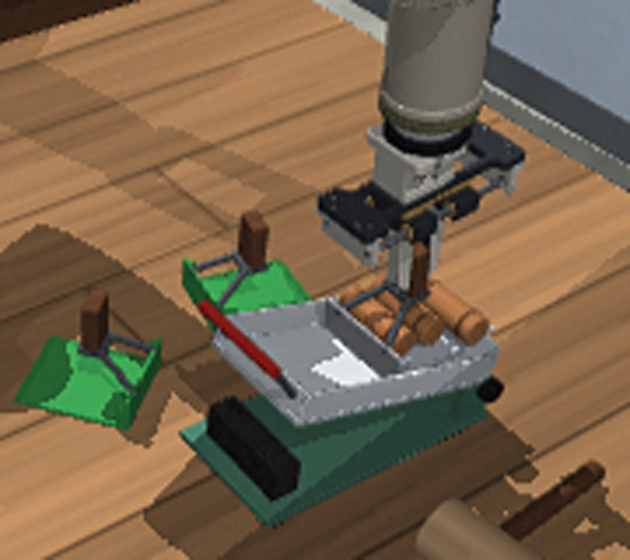

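All three grips are on the scoop and have rolled back against its rear wall. Next I'll measure the pan.

```bash
python3 - <<'E'
from plant import robot
from h import *
import pickle
np.set_printoptions(precision=4,suppress=True)
c=pickle.load(open('c5.pkl','rb'));
a=np.array([(592,78),(745,100),(728,257),(574,237)])/2.7+(185,135)
P=plane(c['top'],a,.056);print(P,P.mean(0))
b=np.array([(24,266),(190,214),(246,345),(62,408)])/2.8+(170,150)
Q=plane(c['scene'],b,.056);print(Q,Q.mean(0))
for M in(P,Q): print([round(np.linalg.norm(M[i]-M[i-1]),4) for i in range(4)],[np.degrees(np.arctan2(*(M[i]-M[i-1])[[1,0]])).round(1) for i in range(4)])
s=robot.read_state();R0=Ro.from_rotvec(s['orientation']).as_matrix();print(s['t'],R0.T@np.array([0,0,10]))
E
```

```text
[[ 0.6144 -0.2941  0.056 ]
 [ 0.5869 -0.4777  0.056 ]
 [ 0.3984 -0.4503  0.056 ]
 [ 0.4225 -0.2681  0.056 ]] [ 0.5056 -0.3725  0.056 ]
[[ 0.4089 -0.4453  0.056 ]
 [ 0.439  -0.2633  0.056 ]
 [ 0.6327 -0.2903  0.056 ]
 [ 0.5995 -0.4714  0.056 ]] [ 0.52   -0.3676  0.056 ]
[np.float64(0.1937), np.float64(0.1856), np.float64(0.1906), np.float64(0.1838)] [np.float64(-7.7), np.float64(-98.5), np.float64(171.8), np.float64(82.4)]
[np.float64(0.1924), np.float64(0.1845), np.float64(0.1956), np.float64(0.1841)] [np.float64(172.2), np.float64(80.6), np.float64(-7.9), np.float64(-100.4)]
19.075 [-9.9234  0.0034  1.2351]
```

jog_arm([
  [-1,0,0.15,0,0,0,1],
  [-3,0,0.4,0,0,0,1],
  [-6,0,0.75,0,0,0,1],
  [-9,0,1.1,0,0,0,1],
  [-12,0,1.5,0,0,0,1],
])

```text
t: 19.7
tool_pos: [0.5737, 0.3162, 0.2927]
orientation: [-1.106, 1.123, 1.251]
force: [0.4, 0.2, -4.7]
opening: 0.0198
```

```bash
cat > tp.py <<'E'
import sys
from plant import robot
from h import *
np.set_printoptions(precision=4,suppress=True)
s=robot.read_state();print(s['t'],s['tool_pos'],s['force'],s['opening'])
a=[float(v) for v in sys.argv[1:]]
print(to(s,a[:3],tool(a[3],a[4])).tolist())
E
python3 tp.py .57 .30 .315 89 -7; python3 tp.py .57 .15 .315 87 -7; python3 tp.py .515 -.36 .315 82 -7
python3 - <<'E'
from plant import optics
import cv2
w=optics.read_camera('wrist');cv2.imwrite('pics/w17.png',w['frame'][:,:,::-1])
E
```

```text
19.7 [0.5737 0.3162 0.2927] [ 0.3517  0.1538 -4.7398] 0.019776652284828944
[-2.41, 0.34, -1.34, 0.0, 0.13, 0.1]
19.7 [0.5737 0.3162 0.2927] [ 0.3517  0.1538 -4.7398] 0.019776652284828944
[-4.27, 0.07, -16.22, 1.99, 0.13, -0.15]
19.7 [0.5737 0.3162 0.2927] [ 0.3517  0.1538 -4.7398] 0.019776652284828944
[-10.62, 4.67, -66.91, 6.95, 0.13, -0.76]
```

View pics/w17.png

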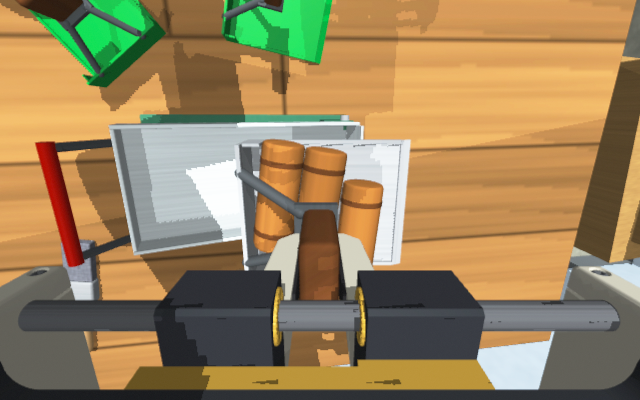

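jog_arm([
  [-0.5,0,-0.6,0,-1,0,1],
  [-1.2,0,-1.8,0,-2,0,1],
  [-2,0,-3.8,0.4,-3,0,1],
  [-3,0,-6.5,0.8,-3,0,1],
  [-3.6,0.2,-10,1.2,-3,0,1],
])

```text
t: 20.38
tool_pos: [0.5706, 0.2114, 0.3205]
orientation: [-1.052, 1.089, 1.256]
force: [0.3, 0.3, -3.3]
opening: 0.0193
```

```bash
python3 tp.py .515 -.36 .315 82 -10
```

```text
20.375 [0.5706 0.2114 0.3205] [ 0.2526  0.3284 -3.2873] 0.019343573646528413
[-9.72, 3.35, -56.49, 5.73, 0.31, -0.83]
```

jog_arm([
  [-0.15,0,-0.8,0,0,0,1],
  [-0.4,0.1,-2.4,0.3,0,0,1],
  [-0.9,0.3,-5,0.6,0,0,1],
  [-1.5,0.5,-8.5,0.9,0,-0.1,1],
  [-2.2,0.7,-12.5,1.3,0,-0.2,1],
])

```text
t: 21.0
tool_pos: [0.5582, 0.0842, 0.3192]
orientation: [-1.037, 1.098, 1.24]
force: [0.2, -0.7, -3.5]
opening: 0.0195
```

jog_arm([
  [-0.15,0,-0.8,0,0,0,1],
  [-0.4,0.1,-2.4,0.3,0,0,1],
  [-0.9,0.3,-5,0.6,0,0,1],
  [-1.5,0.5,-8.5,0.9,0,-0.1,1],
  [-2.2,0.7,-12.5,1.3,0,-0.2,1],
])

```text
t: 21.62
tool_pos: [0.5434, -0.0423, 0.3183]
orientation: [-1.022, 1.107, 1.223]
force: [0.6, 0.3, -4.1]
opening: 0.0197
```

jog_arm([
  [-0.15,0,-0.8,0,0,0,1],
  [-0.4,0.1,-2.4,0.3,0,0,1],
  [-0.9,0.3,-5,0.6,0,0,1],
  [-1.5,0.5,-8.5,0.9,0,-0.1,1],
  [-2.2,0.7,-12.5,1.3,0,-0.2,1],
])

```text
t: 22.25
tool_pos: [0.5261, -0.1684, 0.3175]
orientation: [-1.008, 1.115, 1.207]
force: [0.6, 0.5, -3.0]
opening: 0.0198
```

```bash
python3 tp.py .515 -.36 .315 82 -10; python3 - <<'E'
from plant import optics,robot
import cv2,pickle
c={n:optics.read_camera(n) for n in('wrist','scene','top')};c['s']=robot.read_state();pickle.dump(c,open('c18.pkl','wb'))
cv2.imwrite('pics/w18.png',c['wrist']['frame'][:,:,::-1])
E
```

```text
22.25 [ 0.5261 -0.1684  0.3175] [ 0.5827  0.4728 -3.0458] 0.01981521389610289
[-3.2, -0.85, -18.91, 2.1, 0.37, -0.29]
```

View pics/w18.png

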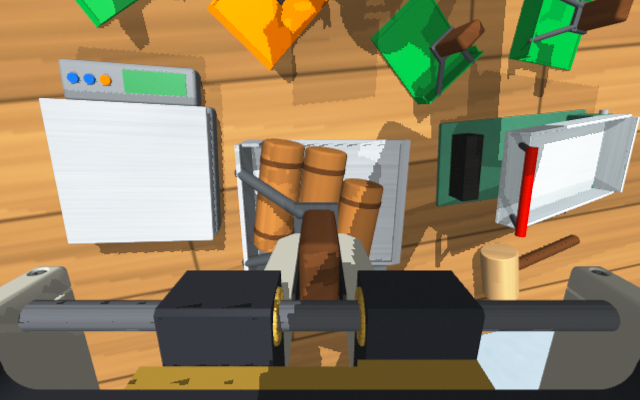

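The pan is fully visible, with corners at about (39,98), (211,107), (214,240), (68,244), and the grips sit safely on the scoop.

```bash
python3 - <<'E'
from h import *
import pickle
np.set_printoptions(precision=4,suppress=True)
c=pickle.load(open('c18.pkl','rb'));w=c['wrist'];fr=w['frame']
H=cv2.cvtColor(fr,cv2.COLOR_RGB2HSV);g=(H[...,1]<40)&(H[...,2]>185)
m,st,ce=big(g,(20,90,225,255));print(st,ce)
cs,_=cv2.findContours(m.astype(np.uint8),0,2);hu=cv2.convexHull(max(cs,key=cv2.contourArea));ap=cv2.approxPolyDP(hu,6,True)[:,0];print(ap.tolist())
for q in (ap,np.array([(39,98),(211,107),(214,240),(68,244)])):
    P=plane(w,q,.056);print(P,P.mean(0),[round(np.linalg.norm(P[i]-P[i-1]),4) for i in range(len(P))],[np.degrees(np.arctan2(*(P[i]-P[i-1])[[1,0]])).round(1) for i in range(len(P))])
cv2.imwrite('pics/w18c.png',cv2.resize(fr[80:260,20:240,::-1],None,fx=3.3,fy=3.3,interpolation=2))
E
```

```text
[   39    98   174   146 21660] [129.5232 169.9636]
[[39, 98], [205, 107], [212, 238], [69, 243]]
[[ 0.4024 -0.4468  0.056 ]
 [ 0.4312 -0.2615  0.056 ]
 [ 0.6151 -0.2901  0.056 ]
 [ 0.5885 -0.4748  0.056 ]] [ 0.5093 -0.3683  0.056 ] [np.float64(0.1882), np.float64(0.1875), np.float64(0.1862), np.float64(0.1867)] [np.float64(171.4), np.float64(81.2), np.float64(-8.8), np.float64(-98.2)]
[[ 0.4024 -0.4468  0.056 ]
 [ 0.4319 -0.254   0.056 ]
 [ 0.6188 -0.2879  0.056 ]
 [ 0.5897 -0.4765  0.056 ]] [ 0.5107 -0.3663  0.056 ] [np.float64(0.1897), np.float64(0.195), np.float64(0.1899), np.float64(0.1908)] [np.float64(171.0), np.float64(81.3), np.float64(-10.3), np.float64(-98.8)]
```

View pics/w18c.png

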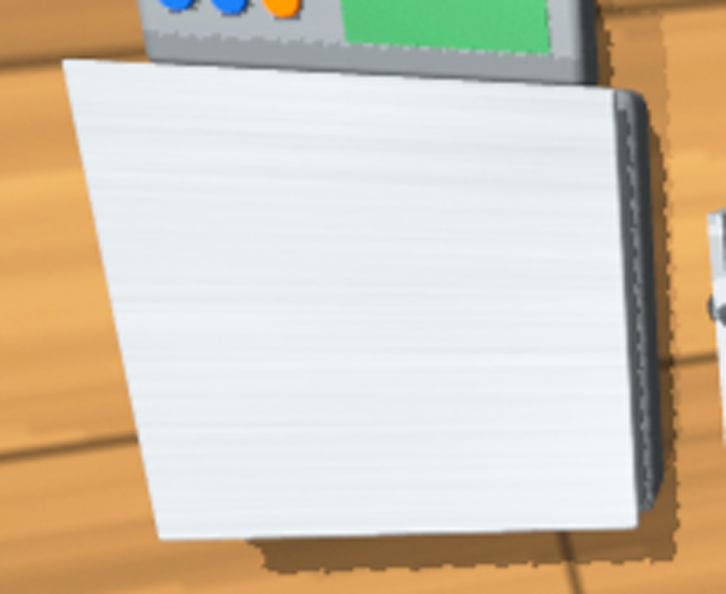

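```bash
python3 tp.py .509 -.376 .24 81.3 -8;
```

```text
22.4 [ 0.5259 -0.1694  0.3171] [-0.7553  0.9674 -3.3589] 0.01958007367952276
[3.85, -0.51, -21.77, 2.57, 2.36, -0.39]
```

jog_arm([
  [-0.15,0,-0.8,0.2,0,0,1],
  [-0.4,0,-2.4,0.6,0,0,1],
  [-0.9,-0.1,-5,1.2,0,-0.1,1],
  [-1.4,-0.2,-8.5,1.8,0,-0.2,1],
  [-1.8,-0.3,-12,2.4,0,-0.3,1],
])

```text
t: 23.02
tool_pos: [0.516, -0.2916, 0.3133]
orientation: [-0.976, 1.134, 1.172]
force: [0.3, -0.1, -3.5]
opening: 0.0198
```

```bash
python3 tp.py .509 -.376 .22 81.3 -8;
```

```text
23.025 [ 0.516  -0.2916  0.3133] [ 0.3161 -0.146  -3.5146] 0.019798303204308188
[7.67, -0.57, -9.98, 0.2, 2.33, -0.11]
```

jog_arm([
  [0,-0.1,-0.8,0,0.4,0,1],
  [0.3,-0.2,-2.4,0,0.8,0,1],
  [1,-0.4,-4.8,0.1,1.2,0,1],
  [2.4,-0.5,-7.6,0.2,1.8,-0.1,1],
  [4.5,-0.6,-9.9,0.2,2.3,-0.1,1],
])

```text
t: 23.65
tool_pos: [0.5083, -0.3827, 0.2497]
orientation: [-1.002, 1.168, 1.152]
force: [-0.1, -0.3, -4.5]
opening: 0.0201
```

```bash
python3 tp.py .509 -.376 .15 81.3 -3; python3 - <<'E'
from plant import optics,robot
import cv2,pickle
c={n:optics.read_camera(n) for n in('wrist','scene')}
cv2.imwrite('pics/w19.png',c['wrist']['frame'][:,:,::-1])
cv2.imwrite('pics/sc19.png',cv2.resize(c['scene']['frame'][140:310,150:350,::-1],None,fx=3.3,fy=3.3,interpolation=2))
E
```

```text
23.65 [ 0.5083 -0.3827  0.2497] [-0.0765 -0.2984 -4.4661] 0.020140736444820524
[9.97, 0.03, -0.71, -0.02, 4.97, -0.01]
```

View pics/w19.png

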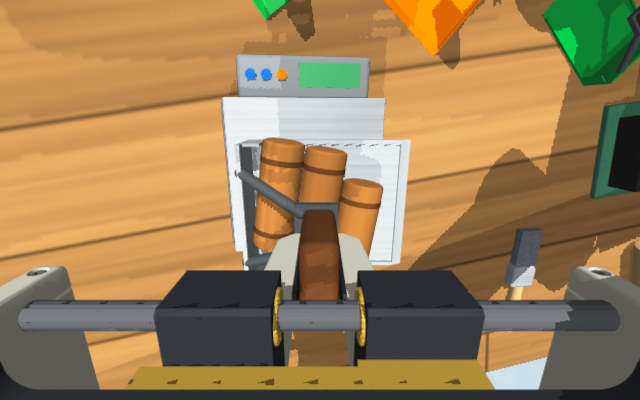

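View pics/sc19.png

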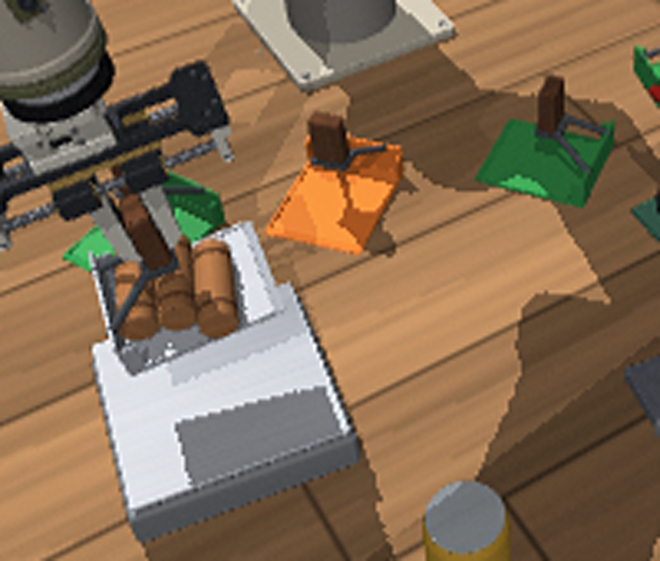

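jog_arm([
  [1.5,0,-0.1,0,1,0,1],
  [4,0,-0.3,0,2,0,1],
  [6.5,0,-0.5,0,3,0,1],
  [8.5,0,-0.6,0,4,0,1],
  [9.5,0,-0.7,0,5,0,1],
])

```text
t: 24.38
tool_pos: [0.5062, -0.3745, 0.149]
orientation: [-1.052, 1.239, 1.125]
force: [-0.7, -0.8, -4.7]
opening: 0.0197
```

```bash
python3 tp.py .509 -.376 .136 81.3 -1; python3 - <<'E'
from plant import optics,robot
from h import *
import pickle
np.set_printoptions(precision=4,suppress=True)
w=optics.read_camera('wrist');s=robot.read_state()
cv2.imwrite('pics/w20.png',w['frame'][:,:,::-1])
print(proj(w,[(.4024,-.4468,.056),(.4319,-.256,.056),(.6188,-.2879,.056),(.5897,-.4765,.056)]))
E
python3 tp.py .509 -.376 .136 81.3 -1
```

```text
24.375 [ 0.5062 -0.3745  0.149 ] [-0.7366 -0.7742 -4.732 ] 0.019711349949915122
[1.29, -0.31, -0.18, -0.11, 2.26, -0.48]
[[204.5251  97.5001]
 [434.5376  98.2552]
 [411.6324 291.7514]
 [224.2455 298.1908]]
24.425 [ 0.5062 -0.3741  0.1482] [ 0.1969  0.8593 -5.5157] 0.01980562887178735
[1.21, -0.32, -0.21, -0.09, 2.24, -0.51]
```

View pics/w20.png

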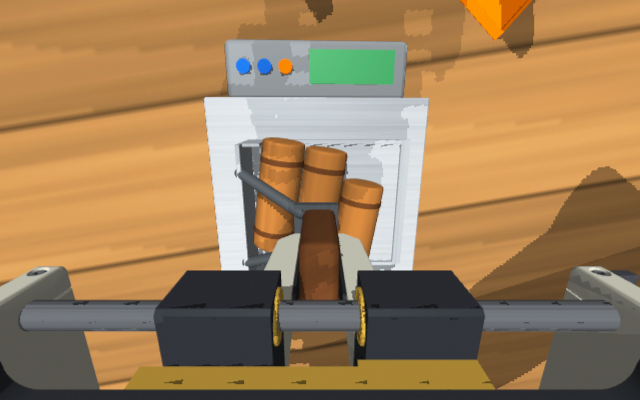

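jog_arm([
  [0.2,-0.1,-0.1,0,0.5,0,1],
  [0.4,-0.2,-0.2,0,1,-0.2,1],
  [0.6,-0.3,-0.2,0,1.5,-0.5,1],
  [0.8,-0.3,-0.2,0,2,-0.5,1],
  [0.9,-0.3,-0.2,0,2.2,-0.5,1],
])

```text
t: 25.05
tool_pos: [0.5088, -0.3759, 0.1391]
orientation: [-1.083, 1.264, 1.103]
force: [0.2, -0.2, -4.1]
opening: 0.0201
```

```bash
python3 tp.py .509 -.376 .1306 81.3 0
```

```text
25.05 [ 0.5088 -0.3759  0.1391] [ 0.2305 -0.1684 -4.1427] 0.020069787642540193
[0.85, -0.02, -0.02, -0.09, 1.02, -0.01]
```

jog_arm([
  [0.15,0,0,0,0.2,0,1],
  [0.3,0,0,0,0.4,0,1],
  [0.45,0,0,0,0.6,0,1],
  [0.6,0,0,0,0.7,0,1],
  [0.6,0,0,0,0.7,0,1],
])

```text
t: 25.68
tool_pos: [0.5088, -0.3757, 0.1329]
orientation: [-1.091, 1.274, 1.098]
force: [0.1, 1.3, -3.8]
opening: 0.02
```

jog_arm([
  [0.07,0,0,0,0.1,0,1],
  [0.14,0,0,0,0.2,0,1],
  [0.2,0,0,0,0.2,0,1],
  [0.2,0,0,0,0.2,0,1],
])

```text
t: 26.18
tool_pos: [0.5088, -0.3757, 0.1309]
orientation: [-1.094, 1.276, 1.097]
force: [0.8, 0.1, -3.4]
opening: 0.0196
```

```bash
python3 tp.py .509 -.376 .1306 81.3 0
```

```text
26.175 [ 0.5088 -0.3757  0.1309] [ 0.8331  0.1146 -3.404 ] 0.019560557927211515
[0.03, -0.03, -0.03, -0.09, 0.13, -0.02]
```

Nearly there, no clear contact yet. I'll creep down.

jog_arm([
  [0.05,0,0,0,0.1,0,1],
  [0.1,0,0,0,0.1,0,1],
  [0.1,0,0,0,0.1,0,1],
])

```text
t: 26.55
tool_pos: [0.509, -0.3758, 0.1307]
orientation: [-1.096, 1.278, 1.095]
force: [-2.9, 3.3, 4.3]
opening: 0.0198
```

jog_arm([
  [0.05,0,0,0,0,0,1],
  [0.1,0,0,0,0,0,1],
  [0.1,0,0,0,0,0,1],
])

```text
t: 26.92
tool_pos: [0.5091, -0.376, 0.1307]
orientation: [-1.096, 1.278, 1.095]
force: [-4.8, 3.8, 7.4]
opening: 0.0195
```

```bash
python3 - <<'E'
from plant import optics,robot
import cv2
c={n:optics.read_camera(n) for n in('wrist','scene')}
cv2.imwrite('pics/w21.png',c['wrist']['frame'][:,:,::-1])
cv2.imwrite('pics/sc21.png',cv2.resize(c['scene']['frame'][140:310,150:350,::-1],None,fx=3.3,fy=3.3,interpolation=2))
E
```

```text
(no output)
```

View pics/w21.png

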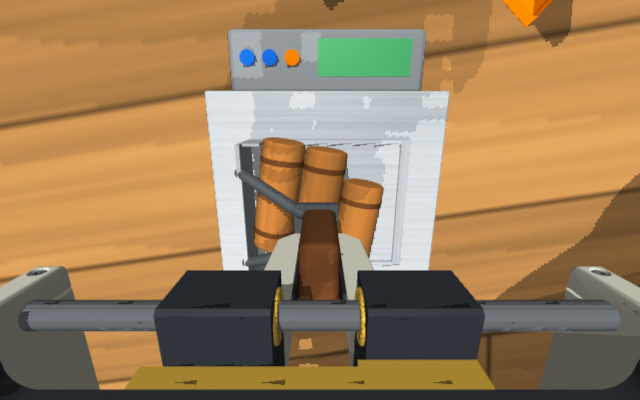

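View pics/sc21.png

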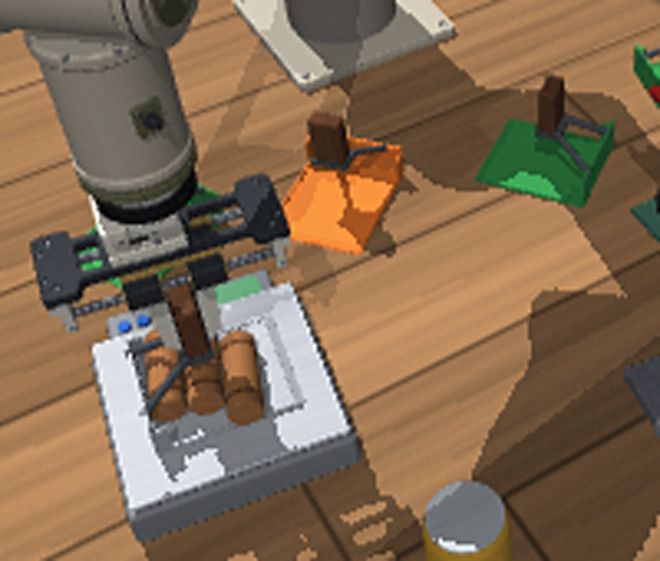

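jog_arm([
  [0,0,0,0,0,0,0.75],
  [0,0,0,0,0,0,0.7],
  [0,0,0,0,0,0,0.6],
  [0,0,0,0,0,0,0.5],
  [0,0,0,0,0,0,0.5],
])

```text
t: 27.65
tool_pos: [0.5091, -0.376, 0.1306]
orientation: [-1.096, 1.278, 1.095]
force: [-0.1, -0.1, -0.3]
opening: 0.0461
```

jog_arm([
  [-1,0,0,0,0,0,0.5],
  [-3,0,0,0,0,0,0.5],
  [-6,0,0,0,0,0,0.5],
  [-10,0,0,0,0,0,0.5],
  [-14,0,0,0,0,0,0.5],
])

```text
t: 28.28
tool_pos: [0.5091, -0.376, 0.2738]
orientation: [-1.098, 1.277, 1.093]
force: [0.6, -0.3, -0.3]
opening: 0.0465
```

jog_arm([
  [-2,0,2,0,0,0,0.5],
  [-2,0,6,0,0,0,0.5],
  [-2,2,11,0,0,0,0.5],
  [-2,4,16,0,0,0,0.5],
  [-2,5,20,0,0,0,0.5],
])

```text
t: 28.9
tool_pos: [0.4894, -0.1676, 0.2939]
orientation: [-1.098, 1.276, 1.094]
force: [-0.7, -0.0, -0.8]
opening: 0.0463
```

```bash
python3 - <<'E'
from plant import optics,robot
import cv2,pickle
c={n:optics.read_camera(n) for n in('wrist','scene','top')};s=robot.read_state();c['s']=s;pickle.dump(c,open('c22.pkl','wb'));print(s['t'],s['force'],s['dq'])
for n in('wrist','scene','top'): cv2.imwrite(f'pics/{n}22.png',c[n]['frame'][:,:,::-1])
cv2.imwrite('pics/sc22.png',cv2.resize(c['scene']['frame'][140:310,150:450,::-1],None,fx=2.6,fy=2.6,interpolation=2))
E
```

```text
29.05 [ 0.3071739  -0.33004733 -0.02190296] [-0.04372869  0.0366943  -0.02655935 -0.01495705 -0.01190335 -0.0234983 ]
```

View pics/sc22.png

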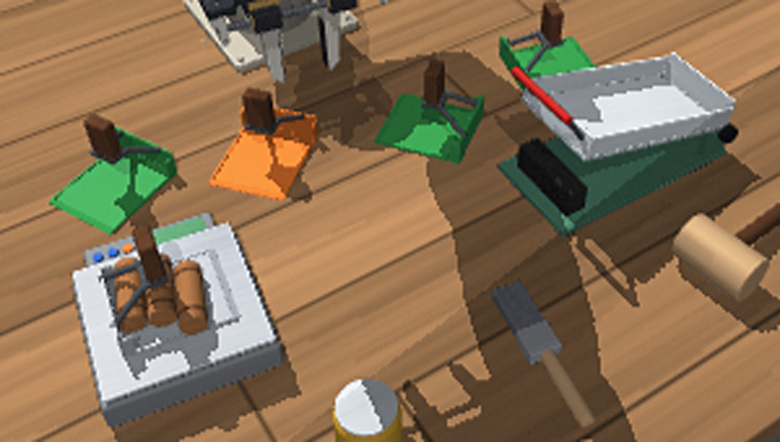

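View pics/wrist22.png

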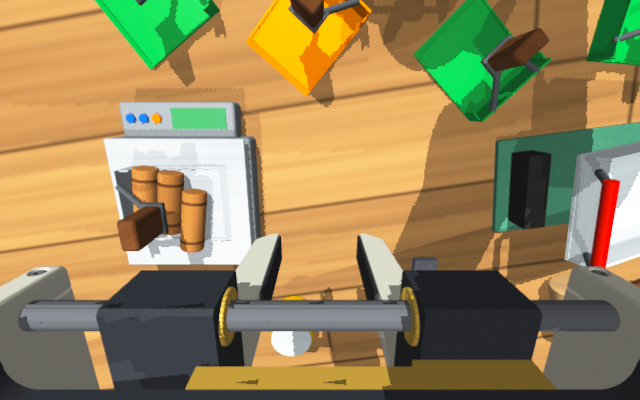

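View pics/top22.png

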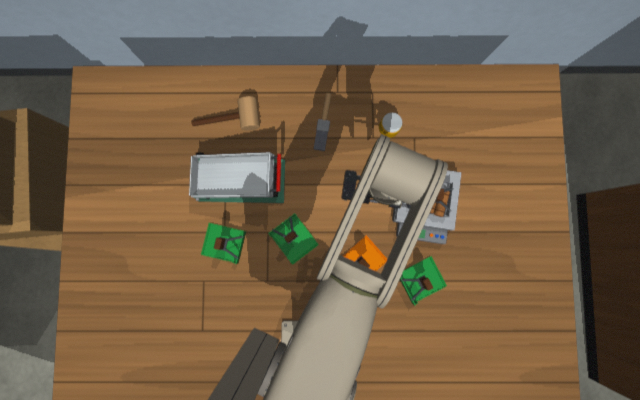

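The scene view shows the loaded scoop standing on the pan at about (165,290) in the crop, with all three grips on it. The tray is empty and still tilted, and the tin, brush and mallet are at their original pixels. I'll make one last check for motion and tilt, then hand in.

jog_arm([
  [0,0,0,0,0,0,0.5],
  [0,0,0,0,0,0,0.5],
  [0,0,0,0,0,0,0.5],
  [0,0,0,0,0,0,0.5],
  [0,0,0,0,0,0,0.5],
])

```text
t: 29.68
tool_pos: [0.4901, -0.1683, 0.294]
orientation: [-1.1, 1.275, 1.095]
force: [-0.6, 0.0, 0.9]
opening: 0.0466
```

```bash
python3 - <<'E'
from plant import optics,robot,ticket
from h import *
import pickle
np.set_printoptions(precision=4,suppress=True)
a=pickle.load(open('c22.pkl','rb'));b={n:optics.read_camera(n) for n in('scene','top')}
d=np.abs(a['scene']['frame'][220:310,150:270].astype(int)-b['scene']['frame'][220:310,150:270]).max(2);print('changed px on scale',(d>40).sum())
q=[]
for n in('scene','top'):
    F=b[n]['frame'].astype(int);m,st,ce=big((F[...,0]>90)&(F[...,1]<60)&(F[...,2]<60));ys,xs=np.nonzero(m);q.append(cv2.minAreaRect(np.c_[xs,ys].astype(np.float32))[0])
print('bar',tri(b['scene'],[q[0]],b['top'],[q[1]]),robot.read_state()['t'])
w=a['wrist'];f_=plane(w,[(214,140),(228,236)],.058);print(f_)
print(ticket.close_job())
E
```

```text
changed px on scale 0
bar [[0.5689 0.1056 0.1874 0.0028]] 29.775
[[ 0.4264 -0.2992  0.058 ]
 [ 0.5657 -0.3141  0.058 ]]
the job is handed in; nothing more can be done
None
```

The job is handed in after about 30 s of robot time. The loaded scoop stands flat in the middle of the scale's pan with all three grips on it.

I raised the tray by its red bar to about 0.27–0.28 rad and left it there. I then slid the steel scoop under the three grips and tipped it mouth-up along the low end wall. With the grips resting back toward its rear wall, I carried it to the pan, set it down with about 10 N and let go.

**Last checks that agreed:**
- Nothing on the scale moved between two pictures about 0.7 s apart.
- The red bar is where it was when I let go of it, and the tray is empty.
- The tin, brush and mallet look to be at their original pixels.
- The arm is clear and touching nothing.

**Checks that disagreed:**
- **Pan centre:** the three camera views differed by up to 14 mm in x. I used the close wrist view, whose pan side came out within 1–5 mm of 190 mm.
- **Bar height:** by triangulation it came out about 2 mm lower than the arm's own reading gave, so the tilt may be nearer 0.27 than 0.28 rad.
- **Scoop mouth corners:** a rough last reading came out 139 mm apart against the real 110 mm, so I did not rely on it. The centring rests on the arm's pose at release and the pictures.

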